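# Make a rocking griddle stand firm, scrape it clean and set the presses on it

### The arm

A 6-joint arm with a two-finger parallel gripper is mounted at the origin on the work surface. World frame = base frame: x ahead of the robot, y to its left, z up, the work surface at z = 0. Lengths are in m, angles in rad, forces in N, time in s.
With the tool pointing down it reaches from about 0.3 to 0.95 m from the base axis. Payload 3.1 kg.
Tool frame: the origin (TCP) lies at the very end of the fingers, on their centre line; the grasp point (between the pads) lies behind it (r.grasp_offset is the x of the grasp point in the tool frame, in m); x points along the fingers, z is the direction in which the jaws open and shut, and the axes are right-handed (so a half turn about x gives the same grasp; the last joint's range is limited). The gripper opens to 85 mm and grips with 20 to 120 N. Pads are 22 mm wide; open, the fingers measure 114 mm over their backs; the gripper's body (76 mm by 85 mm) begins 54 mm behind the grasp point. The pads swing forward as they close: fully open they stand 13 mm farther back than shut.
Start: joints at [1.246, 0.308, 1.634, -0, 1.2, -0.07], TCP at [0.158, 0.605, 0.21] pointing down, gripper open.
Joint ranges: [-3.06, 3.06], [-0.79, 1.96], [0.05, 2.63], [-1.19, 4.34], [0.05, 2.64], [-2.94, 2.94]. Speed limits (rad/s): [2.79, 2.79, 3.14, 3.14, 3.14, 3.14].

### API

Orientations are given as a unit quaternion [w, x, y, z].
In Python, from bench import r gives the robot as it stands. The module is installed in compiled form; this text tells all that it offers.
- The arm moves only by the tool send_rows, never from a script. Its arguments are lists of equal length, an entry for each row: "xyz": the shift along the tool's x, y, z in mm, a list of three; "turn": the turn, a rotation vector about the tool's x, y, z in degrees, a list of three; "hand": the opening, from 0 (shut) to 1 (fully open). A call has exactly 8 rows; each row is the pose to reach, as a shift and turn from the pose commanded when the call began, along the tool's axes at that moment; what a row does not reach only later rows make up. A row lasts 1/8 s, in which the tool goes at most 62.5 mm and 10.7 degrees, less where a joint would pass 70% of its speed; a pose out of reach is approached as far as the arm can. A call with a gripper value outside its range is refused whole. The fingers move at their own pace and stop on an object; the grip force is fixed at half the most. Time passes only in rows, so rows that repeat a pose let the fingers close, or fill a call up. It gives the time, the measured TCP pose, the force and the opening at its end, in the units of the state.
- r.read_state(): the state, without advancing time (a new reading comes with each control period).
- r.get_image(name): name is "side" or "top"; returns a dict with "img" (400x640x3 uint8, red, green, blue), "range_z" (400x640 float32, m along the optical axis (not along the pixel's ray), 0 where there is no reading), "mtx" (3x3 intrinsics, pixels), "world_from_camera" (4x4, takes a point from camera to world coordinates). Camera axes: x right, y down, z forward; pixel columns grow to the right and rows downward; lengths in m; the calibration is good to about 2 mm. A picture is of the moment at which its call begins.
- r.hand_in(): hands the job in, once; it reports no verdict.
The state is a dict: "t": time; "joint_pos": joint angles; "joint_vel": joint speeds; "tau": joint torques, N m; "eef_pos": TCP position; "ee_rot": TCP orientation; "contact_force": force on the tool from outside, world axes, zero at the start; "ft_torque": the same for the moment, N m; "opening": finger opening in m.
Only numpy, scipy, OpenCV 4.12 (cv2) and the standard library are available. Lean on these libraries where they do the work, as an engineer would, in place of code of your own. Each camera call takes 0.05 s, during which the arm holds its last target.

### The job

Get the griddle ready for service. First turn the knobs of its two front levelling feet until it stands level and no longer rocks, all four feet bearing on the counter; then scrape every burnt crust off the plate into the trough at its front edge, using the scraper block and never the fingers. Only when the plate is clear, set every grill press flat and upright on the plate, lay the scraper block back in the middle of its tray, the right way up, and leave the griddle in its place and everything else alone.

Things in the scene. Friction and masses are not known exactly. Their poses are not given: they have to be found in the camera images.
- griddle: steel countertop griddle, loose, about 6.7 kg. Origin: its middle, in the plane of the rear soles (counter height when level); x to its rear (away from the robot at yaw 0), y to its left, z up. It rocks at the start: front left foot too short, front right too long. Front feet at x -100, y +-205 mm, adjustable; rear feet at x +120, y +-105 mm, not. Rubber soles give 0.8 mm under load
- plate_centre (a point): middle of the flat dark cooking plate's surface, at griddle x +10, z +95 mm; griddle axes. Plate: 250 mm deep (griddle x -115 to +135), 260 mm wide (y -130 to +130). Thin splash guards rise 40 mm at its rear and sides (sides only 10 mm ahead of griddle x -60). The front edge (x -115) is open and drops into the trough
- trough_centre (a point): middle of the floor of the crumb trough, an open channel along the front edge of the griddle plate: inside 59 mm (x) by 260 mm (y), floor 51 mm below the plate surface, front wall 8 mm lower than the plate surface
- front_left_foot: round rubber foot, 48 mm across, at the lower end of the griddle's left levelling spindle (left = the griddle's +y); origin: middle of its sole. The griddle stands true when this origin has z 0 in the griddle's frame (same plane as the rear soles)
- front_right_foot: the same for the right levelling spindle (griddle's -y)
- rear_left_foot: fixed-length rubber foot, 36 mm across, at the rear left; origin: middle of its sole
- rear_right_foot: the same at the rear right
- left_knob_grip (a point): middle of the round black knob on the left spindle: 42 mm across, 30 mm high, upright axis, white line on top along this point's +x. Its underside is 20 mm above the lug (lug top at griddle z 66 mm) when the foot is right, and it rises or sinks with the foot. 5 mm per turn: clockwise from above winds the foot down (longer), anticlockwise up. Stiff (0.08 N m), stays as left; ends 8.7 mm either way
- right_knob_grip (a point): the same on the right spindle
- scraper_centre (a point): middle of the scraper block, 33 mm above its underside; x across it, y along it, z up. Orange block with a dark abrasive underside, 120 mm long (y), 40 mm wide (x), 26 mm high, with a black upright grip rib along its middle: 26 mm thick (x), 90 mm long (y), from 26 to 66 mm above the underside. 0.3 kg
- scraper_tray_middle (a point): middle of the inner floor (4 mm above the counter) of the scraper's shallow aluminium tray: 180 mm (x) by 240 mm (y) outside, rim 14 mm high, 4 mm walls; axes as the tray. Fixed. The scraper lies in it at the start
- crust_1_centre (a point): middle of a burnt crust, a stiff brown flake 44 mm (x) by 30 mm (y) by 8 mm (z), 15 g, lying on the griddle plate; may be absent
- crust_2_centre (a point): middle of a burnt crust, a stiff brown flake 44 mm (x) by 30 mm (y) by 8 mm (z), 15 g, lying on the griddle plate; may be absent
- crust_3_centre (a point): middle of a burnt crust, a stiff brown flake 44 mm (x) by 30 mm (y) by 8 mm (z), 15 g, lying on the griddle plate; may be absent
- crust_4_centre (a point): middle of a burnt crust, a stiff brown flake 44 mm (x) by 30 mm (y) by 8 mm (z), 15 g, lying on the griddle plate; may be absent
- crust_5_centre (a point): middle of a burnt crust, a stiff brown flake 44 mm (x) by 30 mm (y) by 8 mm (z), 15 g, lying on the griddle plate; may be absent
- press_a_centre (a point): middle (41 mm above the underside) of a grill press: black iron plate 110 mm (x) by 70 mm (y), 10 mm thick, with a wooden bar handle above it, 90 mm long (x), 24 mm wide (y), from 58 to 82 mm above the underside, on two thin posts. 0.7 kg. Starts upright on the counter to the griddle's left; may be absent
- press_b_centre (a point): middle (41 mm above the underside) of a grill press: black iron plate 110 mm (x) by 70 mm (y), 10 mm thick, with a wooden bar handle above it, 90 mm long (x), 24 mm wide (y), from 58 to 82 mm above the underside, on two thin posts. 0.7 kg. Starts upright on the counter to the griddle's left; may be absent
- press_c_centre (a point): middle (41 mm above the underside) of a grill press: black iron plate 110 mm (x) by 70 mm (y), 10 mm thick, with a wooden bar handle above it, 90 mm long (x), 24 mm wide (y), from 58 to 82 mm above the underside, on two thin posts. 0.7 kg. Starts upright on the counter to the griddle's left; may be absent
- soy_bottle: amber sauce bottle, 52 mm across, 150 mm high; origin under it; leave alone
- spice_jar: jar with a green lid, 54 mm across, 85 mm high; origin under it; leave alone
- salt_bowl: blue bowl, 84 mm across, 36 mm high; origin under it; leave alone
- oil_can: copper oil can with a spout, 76 mm across, 150 mm high; origin under it; leave alone
Mind the look-alikes: they are no part of the job. Leave any yellow look-alike of the part that bears scraper_centre alone. Leave any orange look-alike of the part that bears crust_5_centre alone.

How it is judged:
By the outcome, as a careful person would: the job done as asked, in the order asked, and still so for the second after the job is handed in, with the robot touching nothing.
Of crust_1, crust_2, crust_3, crust_4, crust_5 only 3 to 5 are there at a start; the rules pass over those that are not, and their reading is None.
Of press_a, press_b, press_c only 2 to 3 are there at a start; the rules pass over those that are not, and their reading is None.
At some moment in a run one of scraper, press_a, press_b, press_c may be knocked a few centimetres aside while the robot is not near it.
Once in a run the grip may slacken for a moment while it holds something.
It also fails if it takes over 210 s, if anything falls off the work surface, if the arm or the gripper's body presses on something with over 40 N, if the wrist force passes 120 N, or if a joint passes its speed limit or range.

## Working session

There is one attempt and no reset: what is moved stays moved. The work goes in short steps, Python scripts to look and compute and a tool call to move; the robot and the scene stay as the last step left them, time stands still between calls to the robot, and variables do not carry over. Pictures are saved under pics/ and viewed, and the job is handed in when it is done.

Besides the shell and the picture viewer there is one more tool, called after "Call:" as name(argument=value, ...) on one line, values as JSON. send_rows: Moves the arm, as the interface text tells. Its arguments: {"type":"object","properties":{"xyz":{"type":"array"},"turn":{"type":"array"},"hand":{"type":"array"}},"required":["xyz","turn","hand"]}

```bash
ls; mkdir -p pics; cat > h.py <<'E'
import numpy as np, cv2
from bench import r
def snap(name, fn):
    d=r.get_image(name); cv2.imwrite(f'pics/{fn}.png', d['img'][:,:,::-1]); np.savez(f'pics/{fn}.npz', **d); return d
def load(fn):
    return dict(np.load(f'pics/{fn}.npz'))
def pts(d):
    z=d['range_z']; h,w=z.shape; u,v=np.meshgrid(np.arange(w),np.arange(h)); K=d['mtx']
    P=np.stack([(u-K[0,2])/K[0,0]*z,(v-K[1,2])/K[1,1]*z,z],-1)
    T=d['world_from_camera']; W=P@T[:3,:3].T+T[:3,3]; W[z<=0]=np.nan; return W
E
python3 - <<'E'
from h import *
s=r.read_state(); print(s); print(r.grasp_offset)
for n in('side','top'):
    d=snap(n,n+'0'); print(n,d['mtx'],d['world_from_camera'])
E
```

```text
pics
{'t': 0.0, 'joint_pos': array([ 1.24631924e+00,  3.09012317e-01,  1.63520827e+00, -9.87873002e-06,
        1.19971243e+00, -6.96778782e-02]), 'joint_vel': array([ 9.87263228e-04, -1.25411679e-03,  1.13985611e-03, -2.01054859e-03,
        2.57001777e-04, -2.27211118e-05]), 'tau': array([ 3.44894033e-04, -4.15256846e+01, -2.76665998e+01,  8.88686168e-05,
        1.04155738e-02, -5.09534004e-06]), 'eef_pos': array([0.15726453, 0.60397425, 0.20883225]), 'ee_rot': array([ 0.55878776, -0.43288281,  0.56016081,  0.43195899]), 'contact_force': array([ 0.24248174, -0.11240607,  0.45237166]), 'ft_torque': array([-0.03419742,  0.0195955 ,  0.03177206]), 'opening': 0.08581097366302268}
-0.0187
side [[396.25922666   0.         320.43459846]
 [  0.         396.25922666 194.60540195]
 [  0.           0.           1.        ]] [[ 0.84664818 -0.36414297  0.3880551  -0.10089846]
 [-0.53200132 -0.56176914  0.63355349 -0.92614277]
 [-0.01270667 -0.74284273 -0.66934536  1.0723185 ]
 [ 0.          0.          0.          1.        ]]
top [[499.3885002    0.         318.84587519]
 [  0.         499.3885002  209.46101154]
 [  0.           0.           1.        ]] [[ 0.01263707 -0.99354402  0.11274125  0.28521451]
 [-0.9999154  -0.0129039  -0.0016373  -0.03979987]
 [ 0.00308153 -0.11271102 -0.99362303  1.55803296]
 [ 0.          0.          0.          1.        ]]
```

View pics/top0.png

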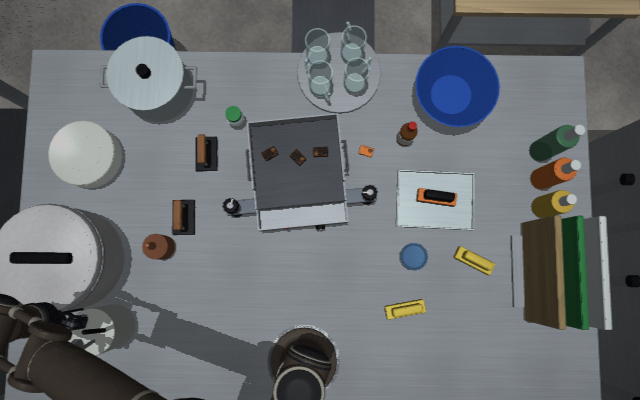

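View pics/side0.png

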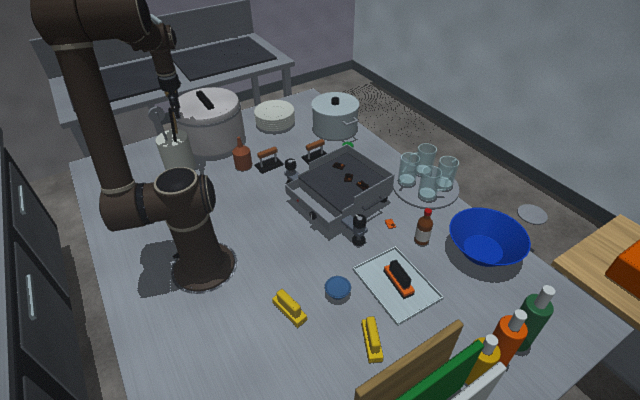

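The top view shows the griddle around (297,172), with knobs at (233,206) and (369,193) and three crusts at (270,153), (298,157) and (320,152). The presses are at (206,153) and (184,216), and the scraper is in its tray at (437,197). Next I'll measure these.

```bash
python3 - <<'E'
from h import *
d=load('top0'); W=pts(d)
im=d['img'][:,:,::-1]
c=im[100:260,160:480]; cv2.imwrite('pics/top0z.png',cv2.resize(c,None,fx=2.5,fy=2.5,interpolation=cv2.INTER_CUBIC))
# height map zoom
z=W[100:260,160:480,2]; zz=np.clip(np.nan_to_num(z)/0.16*255,0,255).astype(np.uint8)
cv2.imwrite('pics/top0h.png',cv2.resize(cv2.applyColorMap(zz,cv2.COLORMAP_JET),None,fx=2.5,fy=2.5,interpolation=cv2.INTER_NEAREST))
for n,(u,v) in dict(counter=(400,330),plate=(290,190),plateTL=(260,130),plateTR=(330,125),pBL=(262,198),pBR=(338,195),tr=(300,216),kl=(233,206),kr=(369,193),c1=(270,153),c2=(298,157),c3=(320,152),pa=(203,150),pb=(180,214),scr=(437,197),tray=(415,215),lug=(245,207)).items():
    print(n,np.round(np.nanmedian(W[v-1:v+2,u-1:u+2].reshape(-1,3),0)*1000,1))
E
```

```text
counter [  94.2 -295.3   -0.8]
plate [508.4  44.   94.3]
plateTL [689.6 138.   90.9]
plateTR [706.3 -72.5  97.3]
pBL [483.5 126.4  91.9]
pBR [494.7 -98.5  95.3]
tr [436.7  15.   42.5]
kl [455.6 207.3 116.4]
kr [ 499.2 -187.8  117. ]
c1 [617.1 104.9 103. ]
c2 [606.2  21.5 106.9]
c3 [621.9 -43.5 103.8]
pa [629.4 309.3  79.3]
pb [434.6 369.7  75.2]
scr [ 496.6 -395.9   68.6]
tray [ 448.  -343.8    4.1]
lug [459.4 180.4  63. ]
```

View pics/top0z.png

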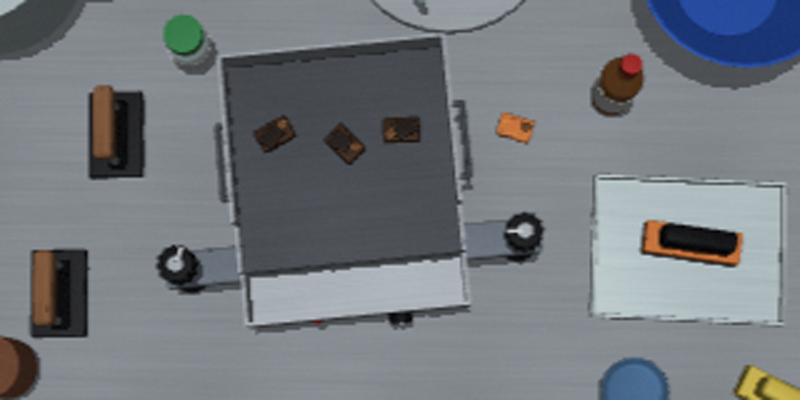

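View pics/top0h.png

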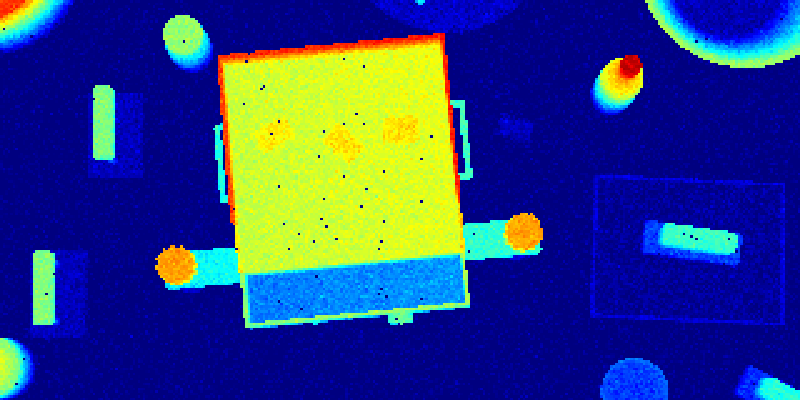

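```bash
cat >> h.py <<'E'
def rfit(P,n=6):
    P=P[np.isfinite(P).all(1)]; m=np.ones(len(P),bool)
    for _ in range(n):
        A=np.c_[P[m,0],P[m,1],np.ones(m.sum())]; c=np.linalg.lstsq(A,P[m,2],rcond=None)[0]
        e=P[:,2]-np.c_[P[:,0],P[:,1],np.ones(len(P))]@c; m=np.abs(e)<max(2.5*np.median(np.abs(e[m]))*1.4,0.0005)
    return c,m.sum(),np.std(e[m])
def level(d,verbose=True):
    W=pts(d).reshape(-1,3); W=W[np.isfinite(W).all(1)]
    # counter near griddle
    inr=(W[:,0]>0.3)&(W[:,0]<0.85)&(abs(W[:,1])<0.5)&(abs(W[:,2])<0.008)
    cc,n,s=rfit(W[inr]); print('counter',cc,n,s)
    return cc
E
python3 - <<'E'
from h import *
import cv2
for n in ('top','side'):
    D=[load(n+'0')]+[snap(n,f'{n}0_{i}') for i in range(2)]
    W=np.nanmedian(np.stack([pts(d) for d in D]),0); print(n,'frame noise',np.nanstd(pts(D[0])[...,2]-pts(D[1])[...,2]))
    F=W.reshape(-1,3); F=F[np.isfinite(F).all(1)]
    inr=(F[:,0]>0.3)&(F[:,0]<0.8)&(abs(F[:,1])<0.45)&(abs(F[:,2])<0.01); cc,k,s=rfit(F[inr]); print('counter',cc,k,s)
    # plate interior approx
    th=np.radians(5); 
    c0=np.array([0.58,0.022]); 
    q=(F[:,:2]-c0); 
    inr=(abs(q[:,0])<0.09)&(abs(q[:,1])<0.09)&(F[:,2]>0.08)&(F[:,2]<0.112); cp,k,s=rfit(F[inr]); print('plate',cp,k,s)
    print('rel slope deg x,y',np.degrees(cp[:2]-cc[:2]))
E
```

```text
top frame noise 0.006109758190887554
counter [-0.00094194 -0.00185618  0.00032391] 28000 0.002394835250182206
plate [ 0.00767457 -0.01723891  0.08990635] 3203 0.002083679320582479
rel slope deg x,y [ 0.49369012 -0.88136572]
side frame noise 0.006455496264091251
counter [ 0.00020369 -0.00215894 -0.00128612] 12417 0.0017143184147755763
plate [ 0.00875717 -0.01802545  0.08856933] 1219 0.001313552545206882
rel slope deg x,y [ 0.49007839 -0.9090842 ]<stdin>:5: RuntimeWarning: All-NaN slice encountered
```

```bash
cat > g.py <<'E'
from h import *
from scipy.optimize import minimize
def analyse(fn_top, plot=False, guess=None):
    """griddle pose etc. from a list of top frames"""
    D=[load(f) for f in fn_top]
    W=np.nanmedian(np.stack([pts(d) for d in D]),0)
    F=W.reshape(-1,3); F=F[np.isfinite(F).all(1)]
    inr=(F[:,0]>0.3)&(F[:,0]<0.8)&(abs(F[:,1])<0.45)&(abs(F[:,2])<0.01); cc,k,s=rfit(F[inr])
    F=F.copy(); F[:,2]-=np.c_[F[:,:2],np.ones(len(F))]@cc
    q=F[:,:2]-np.array([0.58,0.022])
    inr=(abs(q[:,0])<0.09)&(abs(q[:,1])<0.09)&(F[:,2]>0.08)&(F[:,2]<0.112); cp,k,s=rfit(F[inr])
    return F,cp,s
def fitpose(F,cp,p0=(0.57,0.022,0.087)):
    # plate interior region by height map: maximise template: plate at z 95, trough floor ~44 (x -174..-115)
    h=F[:,2]-(F[:,:2]@cp[:2]+cp[2])
    def cost(p):
        c,s=np.cos(p[2]),np.sin(p[2]); X=(F[:,0]-p[0])*c+(F[:,1]-p[1])*s; Y=-(F[:,0]-p[0])*s+(F[:,1]-p[1])*c
        plate=(abs(h)<0.012); tr=(abs(h+0.051)<0.010)
        S=lambda v,a,b: 1/(1+np.exp(-(v-a)/0.001))*1/(1+np.exp((v-b)/0.001))
        w=S(X,-0.115,0.135)*S(Y,-0.13,0.13); w2=S(X,-0.174,-0.115)*S(Y,-0.13,0.13)
        return -(w*plate).sum()+(w*~plate).sum()*1-(w2*tr).sum()+(w2*~tr).sum()
    best=minimize(cost,p0,method='Nelder-Mead',options=dict(xatol=1e-5,fatol=1e-2,initial_simplex=[p0,(p0[0]+.01,p0[1],p0[2]),(p0[0],p0[1]+.01,p0[2]),(p0[0],p0[1],p0[2]+.03)]))
    return best.x,best.fun
def report(fn):
    F,cp,s=analyse(fn); p,f=fitpose(F,cp)
    c,sn=np.cos(p[2]),np.sin(p[2]); gx=cp[0]*c+cp[1]*sn; gy=-cp[0]*sn+cp[1]*c
    print('pose',np.round(p[:2]*1000,1),'yaw',round(np.degrees(p[2]),2),'cost',f,'slopes gx,gy mm/m',np.round([gx*1000,gy*1000],2))
    X=(F[:,0]-p[0])*c+(F[:,1]-p[1])*sn; Y=-(F[:,0]-p[0])*sn+(F[:,1]-p[1])*c; h=F[:,2]-(F[:,:2]@cp[:2]+cp[2])+0.095
    Z0=cp[0]*p[0]+cp[1]*p[1]+cp[2]-0.095
    for n,(x,y) in dict(RL=(.12,.105),RR=(.12,-.105),FL=(-.1,.205),FR=(-.1,-.205)).items(): print(n,'plane height mm',round((Z0+gx*x+gy*y)*1000,2),end='; ')
    print()
    for n,y in (('L',.205),('R',-.205)):
        m=(abs(X+.1)<.06)&(abs(Y-y)<.05)&(h>0.1)&(h<0.135); 
        cx,cy=np.median(X[m]),np.median(Y[m]); rr=np.hypot(X-cx,Y-cy)<0.017; mm=m&rr
        lug=(abs(X+.1)<.012)&(abs(abs(Y)-.16)<.018)&(np.sign(Y)==np.sign(y))&(abs(h-.066)<.015)
        wx=np.median(F[m,0]);wy=np.median(F[m,1])
        print(n,'knob g xy',np.round([cx*1000,cy*1000],1),'world',np.round([wx*1000,wy*1000,np.mean(F[mm,2])*1000],1),'top h',round(np.mean(h[mm])*1000,2),'(116 right)',mm.sum(),'lug',round(np.median(h[lug])*1000,2),lug.sum(), 'diff-50:',round((np.mean(h[mm])-np.median(h[lug]))*1000-50,2))
    return p,cp,F
if __name__=='__main__':
    report(['top0','top0_0','top0_1'])
E
python3 g.py
```

```text
pose [580.   25.3] yaw 6.36 cost -8185.9703402416835 slopes gx,gy mm/m [  6.86 -16.24]
RL plane height mm -1.69; RR plane height mm 1.72; FL plane height mm -4.83; FR plane height mm 1.83; 
L knob g xy [-101.1  203.8] world [456.1 216.4 116.2] top h 120.99 (116 right) 106 lug 65.8 97 diff-50: 5.2
R knob g xy [-101.4 -203.2] world [ 501.9 -188.   114.3] top h 112.52 (116 right) 105 lug 66.05 91 diff-50: -3.53g.py:19: RuntimeWarning: overflow encountered in exp
  S=lambda v,a,b: 1/(1+np.exp(-(v-a)/0.001))*1/(1+np.exp((v-b)/0.001))
```

```bash
python3 - <<'E' 2>/dev/null
from g import *
print('SIDE'); p,cp,F=report(['side0','side0_0','side0_1'])
P=(0.580,0.0253,np.radians(6.36))
for n in ('top','side'):
    F,cp,s=analyse([n+'0',n+'0_0',n+'0_1'])
    c,sn=np.cos(P[2]),np.sin(P[2]); X=(F[:,0]-P[0])*c+(F[:,1]-P[1])*sn; Y=-(F[:,0]-P[0])*sn+(F[:,1]-P[1])*c; h=F[:,2]-(F[:,:2]@cp[:2]+cp[2])+0.095
    for s_ in (1,-1):
        m=(np.hypot(X+.1,Y-s_*.205)<.017)&(h>.09)&(h<.14)
        q=(np.hypot(X+.1,Y-s_*.205)<.04)&(h>.09)&(h<.14)
        print(n,s_,np.round(np.percentile(h[m]*1000,[5,25,50,75,95]),1),m.sum(),'plane-free z',np.median(F[m,2])*1000, 'xy', F[q,:2].mean(0))
        a=np.c_[X,Y,h][m]; c_,k,_=rfit(a); print('  knob plane at centre',c_@[-.1,s_*.205,1], c_[:2])
E
```

```text
SIDE
pose [576.9  49.4] yaw 6.14 cost -1971.5412185320924 slopes gx,gy mm/m [  6.81 -16.69]
RL plane height mm -1.93; RR plane height mm 1.58; FL plane height mm -5.1; FR plane height mm 1.75; 
L knob g xy [-104.   171.6] world [453.6 209.  111. ] top h 115.56 (116 right) 63 lug 67.6 42 diff-50: -2.04
R knob g xy [ -97.8 -225.5] world [ 503.9 -185.1  114.6] top h 112.53 (116 right) 56 lug 66.65 42 diff-50: -4.12
top 1 [117.5 119.6 120.7 122.3 124.7] 107 plane-free z 115.79075244222575 xy [0.45677332 0.21661477]
  knob plane at centre 0.12082947108070673 [0.00271818 0.00453778]
top -1 [108.8 111.1 112.5 114.2 116.5] 109 plane-free z 114.37465470914843 xy [ 0.50154365 -0.18782553]
  knob plane at centre 0.11253806973007868 [0.01188415 0.01697504]
side 1 [118.4 119.6 120.4 122.2 123.1] 36 plane-free z 115.60005840712428 xy [0.45441052 0.20903513]
  knob plane at centre 0.1207888545212408 [0.00900107 0.01246354]
side -1 [109.9 111.9 112.8 113.9 114.6] 56 plane-free z 114.90680883870635 xy [ 0.4982591 -0.1954158]
  knob plane at centre 0.11265449614385697 [0.02605149 0.01259688]
```

```bash
cat >> h.py <<'E'
from scipy.spatial.transform import Rotation as Ro
def st():
    s=r.read_state(); q=s['ee_rot']; return s, Ro.from_quat([q[1],q[2],q[3],q[0]]).as_matrix()
def jawyaw(): # direction of tool z in world xy (deg)
    s,R=st(); return np.degrees(np.arctan2(R[1,2],R[0,2]))
def target(psi):  # tool down, tool z (jaw) at world yaw psi deg
    z=np.array([np.cos(np.radians(psi)),np.sin(np.radians(psi)),0]); x=np.array([0,0,-1.]); return np.c_[x,np.cross(z,x),z]
def plan(xyz_mm,psi=None,wps=None):
    """shift & turn from measured pose to each world waypoint (x,y,z mm[,psi])"""
    s,R=st(); p=s['eef_pos']*1000
    q=R.T@(np.array(xyz_mm)-p)
    Rt=target(psi) if psi is not None else R
    rv=np.degrees(Ro.from_matrix(R.T@Rt).as_rotvec())
    print('to',xyz_mm,psi,'-> shift',np.round(q,1),'turn',np.round(rv,1))
def info():
    s,R=st(); print('t',round(s['t'],2),'pos',np.round(s['eef_pos']*1000,1),'jaw yaw',round(jawyaw(),1),'tilt',np.round(R[:,0],3),'q',np.round(s['joint_pos'],2),'F',np.round(s['contact_force'],1),'open',round(s['opening']*1000,1))
E
python3 - <<'E'
from h import *
info()
plan((456.5,213,200)); plan((456.5,213,200),-100)
s,R=st(); print(np.round(R,3))
E
```

```text
t 0.3 pos [157.5 604.5 209.6] jaw yaw 75.4 tilt [-0.    -0.001 -1.   ] q [ 1.25  0.31  1.63  0.    1.2  -0.07] F [ 0.5  0.5 -0.4] open 85.3
to (456.5, 213, 200) None -> shift [   9.8 -388.1 -303.5] turn [0. 0. 0.]
to (456.5, 213, 200) -100 -> shift [   9.8 -388.1 -303.5] turn [ 1.754e+02 -0.000e+00  1.000e-01]
[[-0.    -0.968  0.252]
 [-0.001  0.252  0.968]
 [-1.     0.    -0.001]]
```

```bash
python3 - <<'E'
from h import *
plan((456.8,216.8,200),-175);plan((456.8,216.8,85),-175)
E
```

```text
to (456.8, 216.8, 200) -175 -> shift [   9.8 -387.4 -299.7] turn [-109.6   -0.    -0. ]
to (456.8, 216.8, 85) -175 -> shift [ 124.8 -387.4 -299.6] turn [-109.6   -0.    -0. ]
```

Call:
send_rows(xyz=[[2, -45, -35], [5, -95, -75], [8, -145, -112], [10, -195, -150], [10, -245, -190], [10, -295, -230], [10, -345, -267], [10, -387, -300]], turn=[[-10, 0, 0], [-20, 0, 0], [-30, 0, 0], [-40, 0, 0], [-50, 0, 0], [-60, 0, 0], [-70, 0, 0], [-80, 0, 0]], hand=[1, 1, 1, 1, 1, 1, 1, 1])

```text
t: 1.3
eef_pos: [0.4391, 0.2404, 0.2004]
ee_rot: [-0.166, 0.688, -0.166, -0.687]
contact_force: [-0.4, 1.1, 0.3]
opening: 0.0853
```

```bash
python3 - <<'E'
from h import *
info()
plan((456.8,216.8,150),-175);plan((456.8,216.8,85),-175)
E
```

```text
t 1.3 pos [439.1 240.4 200.4] jaw yaw 152.8 tilt [ 0.001  0.001 -1.   ] q [ 0.41  0.08  1.93  0.    1.13 -2.25] F [-0.4  1.1  0.3] open 85.3
to (456.8, 216.8, 150) -175 -> shift [ 50.4  13.  -26.5] turn [-32.2  -0.    0. ]
to (456.8, 216.8, 85) -175 -> shift [115.4  13.  -26.4] turn [-32.2  -0.    0. ]
```

Call:
send_rows(xyz=[[20, 0, 0], [40, 0, 0], [40, 0, 0], [40, 0, 0], [40, 0, 0], [40, 0, 0], [40, 0, 0], [40, 0, 0]], turn=[[-10, 0, 0], [-20, 0, 0], [-30, 0, 0], [-30, 0, 0], [-30, 0, 0], [-30, 0, 0], [-30, 0, 0], [-30, 0, 0]], hand=[1, 1, 1, 1, 1, 1, 1, 1])

```text
t: 2.3
eef_pos: [0.4381, 0.2419, 0.1602]
ee_rot: [0.016, 0.707, 0.016, -0.707]
contact_force: [-0.2, -0.6, 0.1]
opening: 0.0854
```

```bash
python3 - <<'E'
from h import *
info()
plan((456.8,216.8,85),-175)
snap('side','s1')
d=snap('top','t1'); im=d['img'][:,:,::-1]; cv2.imwrite('pics/t1z.png',cv2.resize(im[100:260,160:480],None,fx=2.5,fy=2.5))
E
```

```text
t 2.3 pos [438.1 241.9 160.2] jaw yaw -177.5 tilt [ 0.  0. -1.] q [ 0.42  0.12  1.97 -0.    1.05 -2.77] F [-0.2 -0.6  0.1] open 85.4
to (456.8, 216.8, 85) -175 -> shift [ 75.2  25.9 -17.5] turn [-2.5 -0.   0. ]
```

View pics/s1.png

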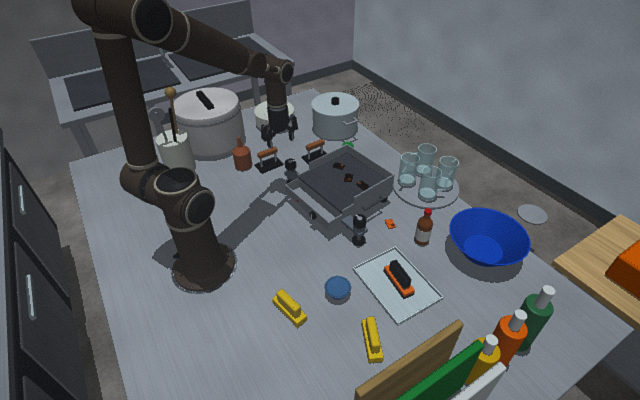

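Call:
send_rows(xyz=[[5, 13, -9], [15, 26, -17], [30, 26, -17], [45, 26, -17], [60, 26, -17], [72, 26, -17], [75, 26, -17], [75, 26, -17]], turn=[[0, 0, 0], [0, 0, 0], [0, 0, 0], [0, 0, 0], [0, 0, 0], [0, 0, 0], [0, 0, 0], [0, 0, 0]], hand=[1, 1, 1, 1, 1, 1, 1, 1])

```text
t: 3.4
eef_pos: [0.4562, 0.2167, 0.085]
ee_rot: [-0.016, -0.707, -0.016, 0.707]
contact_force: [0.8, 0.8, 1.8]
opening: 0.0854
```

```bash
python3 - <<'E'
from h import *
info()
d=snap('side','s2'); im=d['img'][:,:,::-1]; cv2.imwrite('pics/s2z.png',cv2.resize(im[80:260,230:430],None,fx=3,fy=3))
E
```

```text
t 3.4 pos [456.2 216.7  85. ] jaw yaw -177.5 tilt [-0. -0. -1.] q [ 0.36  0.24  2.01  0.    0.89 -2.83] F [0.8 0.8 1.8] open 85.4
```

View pics/s2z.png

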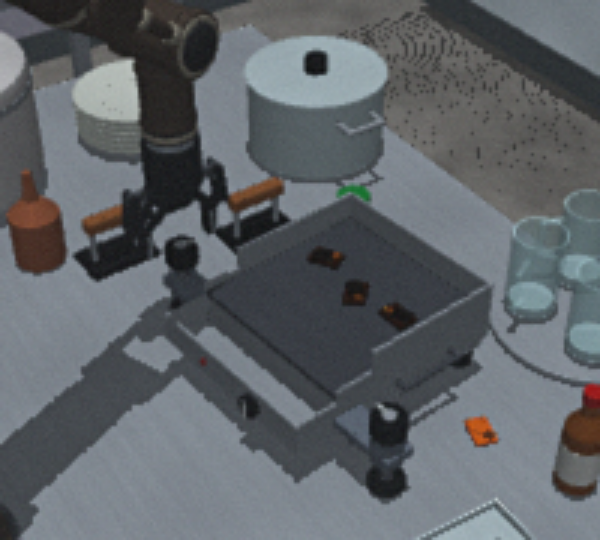

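The fingers straddle the left knob, so I'll close on it.

Call:
send_rows(xyz=[[0, 0, 0], [0, 0, 0], [0, 0, 0], [0, 0, 0], [0, 0, 0], [0, 0, 0], [0, 0, 0], [0, 0, 0]], turn=[[0, 0, 0], [0, 0, 0], [0, 0, 0], [0, 0, 0], [0, 0, 0], [0, 0, 0], [0, 0, 0], [0, 0, 0]], hand=[0.2, 0.2, 0.2, 0.2, 0.2, 0.2, 0.2, 0.2])

```text
t: 4.45
eef_pos: [0.4593, 0.2171, 0.0867]
ee_rot: [0.015, 0.709, 0.016, -0.705]
contact_force: [4.5, -2.0, 4.6]
opening: 0.0387
```

```bash
python3 -c "
from h import *
info()"
```

```text
t 4.45 pos [459.3 217.1  86.7] jaw yaw -177.5 tilt [ 0.006  0.001 -1.   ] q [ 0.36  0.24  2.   -0.    0.89 -2.83] F [ 4.5 -2.   4.6] open 38.7
```

Call:
send_rows(xyz=[[0, 0, -3], [0, 0, -3], [0, 0, -3], [0, 0, -3], [0, 0, -3], [0, 0, -3], [0, 0, -3], [0, 0, -3]], turn=[[0, 0, 0], [10, 0, 0], [20, 0, 0], [30, 0, 0], [40, 0, 0], [50, 0, 0], [60, 0, 0], [70, 0, 0]], hand=[0.2, 0.2, 0.2, 0.2, 0.2, 0.2, 0.2, 0.2])

```text
t: 5.45
eef_pos: [0.4587, 0.2174, 0.0865]
ee_rot: [0.394, -0.586, 0.394, 0.588]
contact_force: [-1.8, 1.4, 10.4]
opening: 0.0388
```

```bash
python3 -c "
from h import *
info()
d=snap('side','s3'); im=d['img'][:,:,::-1]; cv2.imwrite('pics/s3z.png',cv2.resize(im[80:260,230:430],None,fx=3,fy=3))"
```

```text
t 5.45 pos [458.7 217.4  86.5] jaw yaw 112.2 tilt [-0.001  0.001 -1.   ] q [ 0.36  0.25  2.    0.    0.9  -1.6 ] F [-1.8  1.4 10.4] open 38.8
```

View pics/s3z.png

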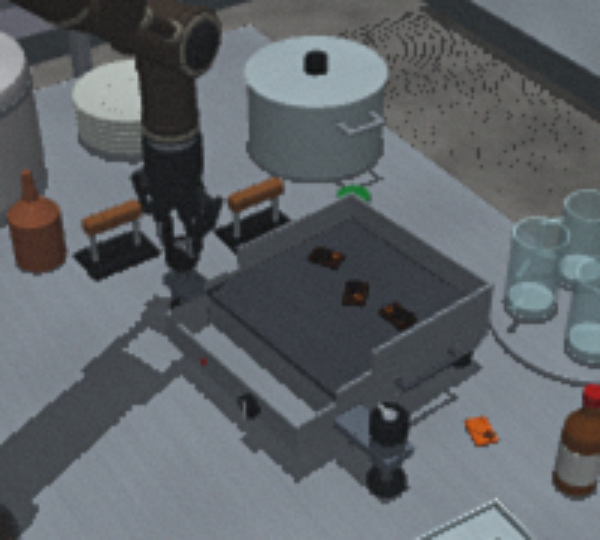

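Call:
send_rows(xyz=[[-1, 0, 0], [-1, 0, 0], [-1, 0, 0], [-1, 0, 0], [-1, 0, 0], [-1, 0, 0], [-1, 0, 0], [-1, 0, 0]], turn=[[10, 0, 0], [20, 0, 0], [30, 0, 0], [40, 0, 0], [50, 0, 0], [60, 0, 0], [70, 0, 0], [80, 0, 0]], hand=[0.2, 0.2, 0.2, 0.2, 0.2, 0.2, 0.2, 0.2])

```text
t: 6.5
eef_pos: [0.4595, 0.2188, 0.0868]
ee_rot: [0.68, -0.195, 0.679, 0.197]
contact_force: [0.4, 4.8, 3.5]
opening: 0.0384
```

Call:
send_rows(xyz=[[-0.5, 0, 0], [-0.5, 0, 0], [-0.5, 0, 0], [-0.5, 0, 0], [-0.5, 0, 0], [-0.5, 0, 0], [-0.5, 0, 0], [-0.5, 0, 0]], turn=[[10, 0, 0], [20, 0, 0], [30, 0, 0], [40, 0, 0], [50, 0, 0], [60, 0, 0], [70, 0, 0], [80, 0, 0]], hand=[0.2, 0.2, 0.2, 0.2, 0.2, 0.2, 0.2, 0.2])

```text
t: 7.5
eef_pos: [0.4617, 0.2181, 0.0871]
ee_rot: [0.648, 0.288, 0.645, -0.285]
contact_force: [7.2, 2.7, -2.7]
opening: 0.0389
```

```bash
python3 -c "
from h import *
info()
d=snap('side','s4'); im=d['img'][:,:,::-1]; cv2.imwrite('pics/s4z.png',cv2.resize(im[80:260,230:430],None,fx=3,fy=3))"
```

```text
t 7.5 pos [461.7 218.1  87.1] jaw yaw -47.8 tilt [ 0.006  0.003 -1.   ] q [0.36 0.25 2.   0.   0.89 1.19] F [ 7.2  2.7 -2.7] open 38.9
```

Call:
send_rows(xyz=[[0, 0, 0], [0, 0, 0], [0, 0, 0], [0, 0, 0], [0, 0, 0], [0, 0, 0], [0, 0, 0], [0, 0, 0]], turn=[[10, 0, 0], [20, 0, 0], [30, 0, 0], [40, 0, 0], [50, 0, 0], [60, 0, 0], [70, 0, 0], [80, 0, 0]], hand=[0.2, 0.2, 0.2, 0.2, 0.2, 0.2, 0.2, 0.2])

```text
t: 8.55
eef_pos: [0.4616, 0.2163, 0.0866]
ee_rot: [0.313, 0.636, 0.311, -0.633]
contact_force: [8.4, -0.6, -2.6]
opening: 0.0395
```

Call:
send_rows(xyz=[[0, 0, 0], [0, 0, 0], [0, 0, 0], [0, 0, 0], [0, 0, 0], [0, 0, 0], [0, 0, 0], [0, 0, 0]], turn=[[10, 0, 0], [10, 0, 0], [10, 0, 0], [10, 0, 0], [10, 0, 0], [10, 0, 0], [10, 0, 0], [10, 0, 0]], hand=[0.2, 0.2, 0.2, 1, 1, 1, 1, 1])

```text
t: 9.55
eef_pos: [0.459, 0.2168, 0.0865]
ee_rot: [-0.256, -0.659, -0.257, 0.659]
contact_force: [0.2, 0.5, 0.4]
opening: 0.0854
```

```bash
python3 -c "
from h import *
info()
"
```

```text
t 9.55 pos [459.  216.8  86.5] jaw yaw -137.5 tilt [-0. -0. -1.] q [0.36 0.25 2.   0.   0.9  2.75] F [0.2 0.5 0.4] open 85.4
```

```bash
python3 -c "
from h import *
plan((504.5,-188.5,170),177.5)
"
```

```text
to (504.5, -188.5, 170) 177.5 -> shift [-83.5 329.4 240.5] turn [45.  0.  0.]
```

Call:
send_rows(xyz=[[-45, 0, 0], [-84, 0, 0], [-84, 40, 29], [-84, 80, 58], [-84, 120, 88], [-84, 160, 117], [-84, 200, 146], [-84, 240, 175]], turn=[[0, 0, 0], [0, 0, 0], [5, 0, 0], [10, 0, 0], [15, 0, 0], [20, 0, 0], [25, 0, 0], [30, 0, 0]], hand=[1, 1, 1, 1, 1, 1, 1, 1])

```text
t: 10.55
eef_pos: [0.4925, -0.08, 0.1708]
ee_rot: [0.076, 0.703, 0.076, -0.703]
contact_force: [0.6, 0.6, 0.8]
opening: 0.0853
```

```bash
python3 -c "
from h import *
info();plan((504.5,-188.5,170),177.5)
"
```

```text
t 10.55 pos [492.5 -80.  170.8] jaw yaw -167.6 tilt [ 0.001  0.    -1.   ] q [-0.25  0.11  1.96  0.    1.07  2.68] F [0.6 0.6 0.8] open 85.3
to (504.5, -188.5, 170) 177.5 -> shift [  0.8 108.6  11.6] turn [14.9 -0.   0. ]
```

Call:
send_rows(xyz=[[0, 40, 4], [0, 80, 8], [1, 108, 11], [20, 108, 11], [50, 108, 11], [75, 108, 11], [85, 108, 11], [85, 108, 11]], turn=[[5, 0, 0], [10, 0, 0], [15, 0, 0], [15, 0, 0], [15, 0, 0], [15, 0, 0], [15, 0, 0], [15, 0, 0]], hand=[1, 1, 1, 1, 1, 1, 1, 1])

```text
t: 11.55
eef_pos: [0.5048, -0.186, 0.0851]
ee_rot: [0.015, -0.706, 0.015, 0.707]
contact_force: [0.8, 1.1, -0.1]
opening: 0.0856
```

```bash
python3 -c "
from h import *
info()
d=snap('top','t5'); im=d['img'][:,:,::-1]; cv2.imwrite('pics/t5z.png',cv2.resize(im[100:260,160:480],None,fx=2.5,fy=2.5,interpolation=cv2.INTER_CUBIC))
d=snap('side','s5'); im=d['img'][:,:,::-1]; cv2.imwrite('pics/s5z.png',cv2.resize(im[80:260,230:430],None,fx=3,fy=3))
"
```

```text
t 11.55 pos [ 504.8 -186.    85.1] jaw yaw 177.5 tilt [-0.001  0.001 -1.   ] q [-0.43  0.3   1.93  0.    0.91  2.75] F [ 0.8  1.1 -0.1] open 85.6
```

View pics/t5z.png

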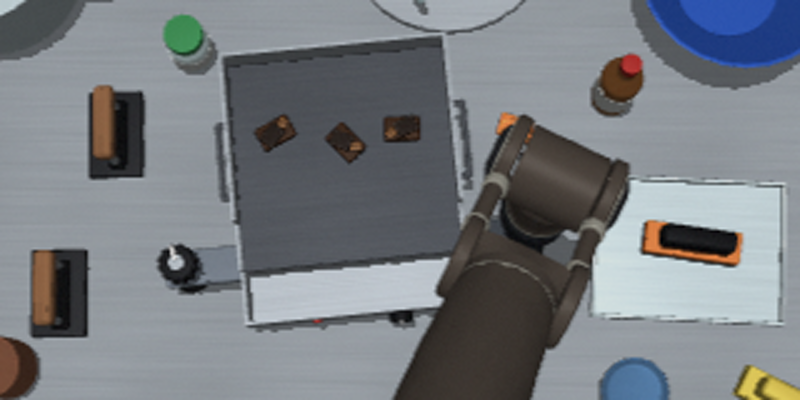

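View pics/s5z.png

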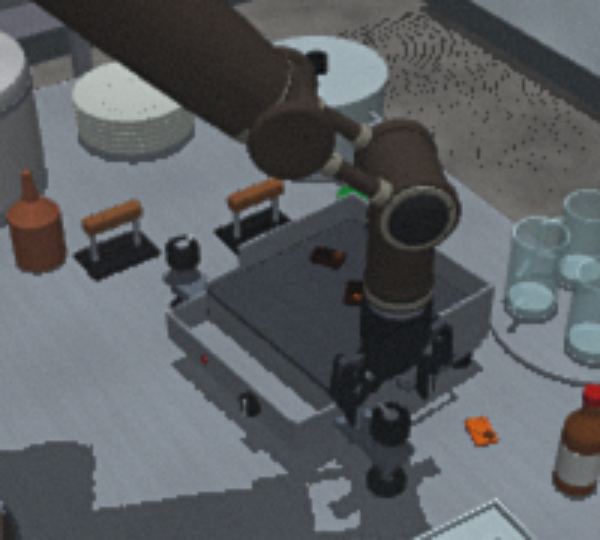

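Call:
send_rows(xyz=[[0, 2.5, 0], [0, 2.5, 0], [0, 2.5, 0], [0, 2.5, 0], [0, 2.5, 0], [0, 2.5, 0], [0, 2.5, 0], [0, 2.5, 0]], turn=[[0, 0, 0], [0, 0, 0], [0, 0, 0], [0, 0, 0], [0, 0, 0], [0, 0, 0], [0, 0, 0], [0, 0, 0]], hand=[1, 0.2, 0.2, 0.2, 0.2, 0.2, 0.2, 0.2])

```text
t: 12.65
eef_pos: [0.5057, -0.1889, 0.0863]
ee_rot: [-0.015, 0.707, -0.015, -0.707]
contact_force: [-0.5, -0.1, 4.5]
opening: 0.0383
```

```bash
python3 -c "
from h import *
info()
"
```

```text
t 12.65 pos [ 505.7 -188.9   86.3] jaw yaw 177.5 tilt [ 0.001 -0.    -1.   ] q [-0.44  0.3   1.93  0.    0.91  2.75] F [-0.5 -0.1  4.5] open 38.3
```

Call:
send_rows(xyz=[[-0.5, 0, 0], [-0.5, 0, 0], [-0.5, 0, 0], [-0.5, 0, 0], [-0.5, 0, 0], [-0.5, 0, 0], [-0.5, 0, 0], [-0.5, 0, 0]], turn=[[-10, 0, 0], [-20, 0, 0], [-30, 0, 0], [-40, 0, 0], [-50, 0, 0], [-60, 0, 0], [-70, 0, 0], [-80, 0, 0]], hand=[0.2, 0.2, 0.2, 0.2, 0.2, 0.2, 0.2, 0.2])

```text
t: 13.65
eef_pos: [0.504, -0.1902, 0.0865]
ee_rot: [-0.445, -0.549, -0.444, 0.551]
contact_force: [-4.6, -4.1, 6.1]
opening: 0.0389
```

Call:
send_rows(xyz=[[0, 0, 0], [0, 0, 0], [0, 0, 0], [0, 0, 0], [0, 0, 0], [0, 0, 0], [0, 0, 0], [0, 0, 0]], turn=[[-10, 0, 0], [-20, 0, 0], [-30, 0, 0], [-40, 0, 0], [-50, 0, 0], [-60, 0, 0], [-70, 0, 0], [-80, 0, 0]], hand=[0.2, 0.2, 0.2, 0.2, 0.2, 0.2, 0.2, 0.2])

```text
t: 14.65
eef_pos: [0.5046, -0.1921, 0.0867]
ee_rot: [0.694, 0.133, 0.694, -0.137]
contact_force: [-2.3, -7.4, 4.6]
opening: 0.0389
```

Call:
send_rows(xyz=[[0, 0, 0], [0, 0, 0], [0, 0, 0], [0, 0, 0], [0, 0, 0], [0, 0, 0], [0, 0, 0], [0, 0, 0]], turn=[[-10, 0, 0], [-20, 0, 0], [-30, 0, 0], [-40, 0, 0], [-50, 0, 0], [-60, 0, 0], [-70, 0, 0], [-80, 0, 0]], hand=[0.2, 0.2, 0.2, 0.2, 0.2, 0.2, 0.2, 0.2])

```text
t: 15.65
eef_pos: [0.5063, -0.1919, 0.087]
ee_rot: [0.619, -0.345, 0.619, 0.34]
contact_force: [-0.4, -6.4, 2.3]
opening: 0.0385
```

```bash
python3 -c "
from h import *
info()
"
```

```text
t 15.65 pos [ 506.3 -191.9   87. ] jaw yaw 57.9 tilt [ 0.003 -0.006 -1.   ] q [-0.44  0.3   1.92 -0.01  0.91 -1.45] F [-0.4 -6.4  2.3] open 38.5
```

Call:
send_rows(xyz=[[0, 0, 0], [0, 0, 0], [0, 0, 0], [0, 0, 0], [0, 0, 0], [0, 0, 0], [0, 0, 0], [0, 0, 0]], turn=[[-6, 0, 0], [-6, 0, 0], [-6, 0, 0], [-6, 0, 0], [-6, 0, 0], [-6, 0, 0], [-6, 0, 0], [-6, 0, 0]], hand=[0.2, 0.2, 0.2, 1, 1, 1, 1, 1])

```text
t: 16.65
eef_pos: [0.505, -0.1886, 0.086]
ee_rot: [0.601, -0.372, 0.601, 0.372]
contact_force: [-0.1, -0.6, -0.3]
opening: 0.0856
```

```bash
python3 -c "
from h import *
info()
plan((300,-330,200),-30)
"
```

```text
t 16.65 pos [ 505.  -188.6   86. ] jaw yaw 63.5 tilt [-0.  0. -1.] q [-0.44  0.3   1.93  0.    0.91 -1.55] F [-0.1 -0.6 -0.3] open 85.6
to (300, -330, 200) -30 -> shift [-114.   120.6 -218. ] turn [93.5 -0.  -0. ]
```

```bash
cat > sc.py <<'E'
from h import *
def rect(W,m):
    P=W[m]; 
    (c,(a,b),ang)=cv2.minAreaRect((P[:,:2]*1000).astype(np.float32)); 
    mu=P[:,:2].mean(0); ev,V=np.linalg.eigh(np.cov((P[:,:2]-mu).T)); v=V[:,1]
    print('  n',m.sum(),'rect c',np.round(c,1),'size',np.round([a,b],1),'mean',np.round(mu*1000,1),'long axis deg',round(np.degrees(np.arctan2(v[1],v[0]))%180,1),'z med',round(np.median(P[:,2])*1000,1))
def scraper(d,win=(0.3,0.7,-0.55,-0.25)):
    W=pts(d); z=W[...,2]; R=(W[...,0]>win[0])&(W[...,0]<win[1])&(W[...,1]>win[2])&(W[...,1]<win[3])
    print('rib');rect(W,R&(z>.055)&(z<.085))
    hsv=cv2.cvtColor(d['img'],cv2.COLOR_RGB2HSV)
    print('orange');rect(W,R&(hsv[...,0]<16)&(hsv[...,1]>120)&(hsv[...,2]>80)&(z>0.015))
    rgb=d['img'].astype(int)
    tr=R&(z>-.002)&(z<0.02)&(rgb[...,2]>175)
    k=cv2.morphologyEx(tr.astype(np.uint8),cv2.MORPH_OPEN,np.ones((3,3))); n,l,s,_=cv2.connectedComponentsWithStats(k); i=1+np.argmax(s[1:,4]); print('tray');rect(W,l==i)
if __name__=='__main__':
    import sys
    scraper(load(sys.argv[1]))
E
python3 sc.py top0; python3 sc.py t5; python3 - <<'E'
from h import *
d=load('top0'); print(d['img'][215,415], d['img'][300,400])
E
```

```text
rib
  n 506 rect c [ 495.9 -409.9] size [478.5  78.3] mean [ 451.1 -432. ] long axis deg 30.5 z med 67.1
orange
  n 240 rect c [ 569.2 -354.6] size [273.4 105.5] mean [ 538.7 -376. ] long axis deg 29.3 z med 30.8
tray
  n 3006 rect c [ 496.2 -403.3] size [236.2 173.4] mean [ 494.8 -404.1] long axis deg 89.6 z med 4.0
rib
  n 508 rect c [ 496.3 -409.7] size [479.5  78.6] mean [ 451.1 -431.8] long axis deg 30.5 z med 67.4
orange
  n 349 rect c [ 575.1 -354.7] size [279.8 107.8] mean [ 578.5 -357.1] long axis deg 27.5 z med 34.1
tray
  n 2822 rect c [ 495.8 -403.7] size [236.2 174.7] mean [ 489.9 -412.1] long axis deg 103.2 z med 4.0
[181 195 200] [131 136 142]
```

```bash
sed -i 's/win=(0.3,0.7,-0.55,-0.25)/win=(0.42,0.58,-0.51,-0.30)/' sc.py; python3 - <<'E'
from sc import *
scraper(load('top0'))
print('traywide')
d=load('top0');W=pts(d);z=W[...,2];rgb=d['img'].astype(int)
tr=(W[...,0]>.38)&(W[...,0]<.61)&(W[...,1]>-.56)&(W[...,1]<-.25)&(rgb[...,2]>165)&(z<.03)
k=cv2.morphologyEx(tr.astype(np.uint8),cv2.MORPH_OPEN,np.ones((3,3))); n,l,s,_=cv2.connectedComponentsWithStats(k); i=1+np.argmax(s[1:,4]); m=l==i
P=W[m][:,:2]*1000; print(cv2.minAreaRect(P.astype(np.float32)))
c=cv2.findContours((l==i).astype(np.uint8),cv2.RETR_EXTERNAL,cv2.CHAIN_APPROX_NONE)[0][0]
box=cv2.boxPoints(cv2.minAreaRect(c)); print(box); 
# pixel corners -> world at z=4..14mm
K=d['mtx'];T=d['world_from_camera']
def px2w(u,v,zz):
    ray=T[:3,:3]@np.array([(u-K[0,2])/K[0,0],(v-K[1,2])/K[1,1],1]); s=(zz-T[2,3])/ray[2]; return (T[:3,3]+s*ray)[:2]*1000
B=np.array([px2w(*b,0.012) for b in box]); print(B, B.mean(0)); e=B-np.roll(B,1,0); print(np.hypot(*e.T), np.degrees(np.arctan2(e[:,1],e[:,0])))
E
```

```text
rib
  n 264 rect c [ 503.9 -406.6] size [90.6 27.1] mean [ 503.  -404.6] long axis deg 82.0 z med 68.7
orange
  n 190 rect c [ 503.5 -406. ] size [120.   39.4] mean [ 498.6 -394.1] long axis deg 78.0 z med 29.4
tray
  n 2466 rect c [ 499.9 -404.9] size [159.6 209.1] mean [ 496.5 -405.2] long axis deg 90.2 z med 4.0
traywide
((496.1555480957031, -403.4351806640625), (236.42515563964844, 175.08538818359375), 88.05484008789062)
[[395.64746 225.7567 ]
 [398.1258  171.23299]
 [472.97113 174.63506]
 [470.4928  229.15877]]
[[ 412.80236703 -281.4953031 ]
 [ 584.84460899 -290.10036411]
 [ 577.09911324 -525.42431323]
 [ 405.20537562 -513.91408534]] [ 494.98786622 -402.73351645]
[232.54290919 172.25730781 235.45138295 172.2786765 ] [ 88.12785946  -2.86338486 -91.88516327 176.16911902]
```

```bash
python3 -c "
from h import *
plan((505,-406,170),-8)
"
```

```text
to (505, -406, 170) -8 -> shift [ -84.   -96.8 -194.7] turn [71.5 -0.  -0. ]
```

Call:
send_rows(xyz=[[-40, 0, 0], [-84, -10, -20], [-84, -30, -60], [-84, -50, -100], [-84, -70, -140], [-84, -85, -170], [-84, -97, -195], [-84, -97, -195]], turn=[[0, 0, 0], [10, 0, 0], [20, 0, 0], [30, 0, 0], [40, 0, 0], [50, 0, 0], [60, 0, 0], [70, 0, 0]], hand=[1, 1, 1, 1, 1, 1, 1, 1])

```text
t: 17.65
eef_pos: [0.5047, -0.4089, 0.1699]
ee_rot: [0.706, 0.042, 0.706, -0.043]
contact_force: [-0.1, 0.5, -1.0]
opening: 0.0855
```

```bash
python3 - <<'E' 2>/dev/null
from g import *
info(); plan((505,-406,50),-8)
for i in range(4): d=snap('top',f't6_{i}')
for i in range(2): d2=snap('side',f's6_{i}')
im=d['img'][:,:,::-1]; cv2.imwrite('pics/t6z.png',cv2.resize(im[100:260,160:480],None,fx=2.5,fy=2.5,interpolation=cv2.INTER_CUBIC))
report([f't6_{i}' for i in range(4)])
report([f's6_{i}' for i in range(2)])
E
```

```text
t 17.65 pos [ 504.7 -408.9  169.9] jaw yaw -6.9 tilt [ 0.    -0.001 -1.   ] q [-0.75  0.39  1.61 -0.    1.14 -0.63] F [-0.1  0.5 -1. ] open 85.5
to (505, -406, 50) -8 -> shift [ 1.199e+02  3.000e+00 -1.000e-01] turn [1.1 0.  0. ]
pose [580.6  23.9] yaw 6.28 cost -8207.88461710505 slopes gx,gy mm/m [ 0.45 -0.88]
RL plane height mm -0.99; RR plane height mm -0.81; FL plane height mm -1.18; FR plane height mm -0.82; 
L knob g xy [-100.8  203.5] world [458.6 216.  115.4] top h 116.55 (116 right) 110 lug 65.83 93 diff-50: 0.72
R knob g xy [-100.9 -204. ] world [ 502.3 -190.9  114.8] top h 115.62 (116 right) 105 lug 65.72 93 diff-50: -0.1
pose [578.1  46.5] yaw 6.05 cost -2026.099289167793 slopes gx,gy mm/m [2.83 0.79]
RL plane height mm -0.49; RR plane height mm -0.66; FL plane height mm -1.04; FR plane height mm -1.36; 
L knob g xy [-106.7  173.1] world [454.4 207.8 110.6] top h 111.72 (116 right) 61 lug 67.38 36 diff-50: -5.66
R knob g xy [ -98.2 -225.9] world [ 504.7 -188.7  114.9] top h 116.23 (116 right) 55 lug 66.75 41 diff-50: -0.53
```

View pics/t6z.png

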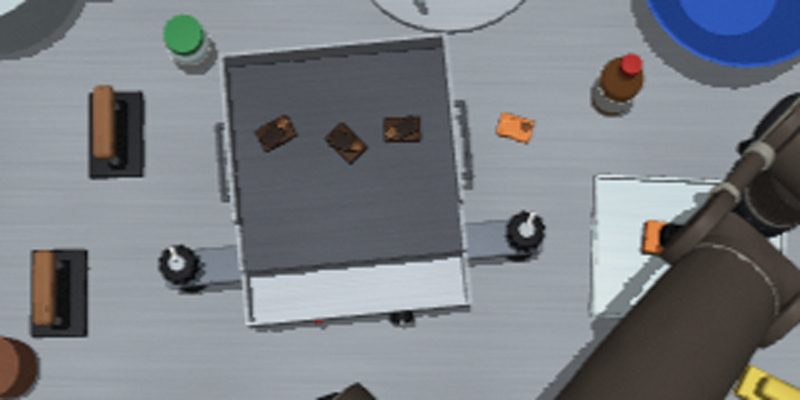

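```bash
python3 -c "
from h import *
plan((460,217.3,170),20)
"
```

```text
to (460, 217.3, 170) 20 -> shift [ 2.000e-01  6.146e+02 -1.134e+02] turn [-26.3  -0.   -0. ]
```

Call:
send_rows(xyz=[[0, 40, -7], [0, 90, -16], [0, 140, -25], [0, 190, -34], [0, 240, -44], [0, 290, -53], [0, 340, -62], [0, 390, -71]], turn=[[0, 0, 0], [-3, 0, 0], [-6, 0, 0], [-9, 0, 0], [-12, 0, 0], [-15, 0, 0], [-18, 0, 0], [-21, 0, 0]], hand=[1, 1, 1, 1, 1, 1, 1, 1])

```text
t: 18.95
eef_pos: [0.4782, -0.0091, 0.1705]
ee_rot: [0.702, -0.091, 0.701, 0.091]
contact_force: [0.9, 0.9, -0.4]
opening: 0.0855
```

```bash
python3 -c "
from h import *
info();plan((460,217.3,170),20)
"
```

```text
t 18.95 pos [478.2  -9.1 170.5] jaw yaw 14.8 tilt [ 0.001 -0.    -1.   ] q [-0.11  0.07  2.01  0.    1.07 -0.37] F [ 0.9  0.9 -0.4] open 85.5
to (460, 217.3, 170) 20 -> shift [  0.5 223.5  40.1] turn [-5.2  0.1  0. ]
```

Call:
send_rows(xyz=[[0, 50, 9], [0, 100, 18], [0, 150, 27], [0, 200, 36], [0, 223, 40], [0, 223, 40], [15, 223, 40], [15, 223, 40]], turn=[[-2, 0, 0], [-4, 0, 0], [-5, 0, 0], [-5, 0, 0], [-5, 0, 0], [-5, 0, 0], [-5, 0, 0], [-5, 0, 0]], hand=[1, 1, 1, 1, 1, 1, 1, 1])

```text
t: 19.95
eef_pos: [0.4596, 0.2133, 0.1531]
ee_rot: [0.695, -0.12, 0.698, 0.119]
contact_force: [-0.6, -0.4, -0.7]
opening: 0.0855
```

```bash
python3 -c "
from h import *
info();plan((460,217.3,86),20)
"
```

```text
t 19.95 pos [459.6 213.3 153.1] jaw yaw 19.5 tilt [-0.004 -0.002 -1.   ] q [ 0.35  0.15  1.96 -0.    1.04  0.01] F [-0.6 -0.4 -0.7] open 85.5
to (460, 217.3, 86) 20 -> shift [67.1  3.6  2. ] turn [-0.5 -0.2  0. ]
```

Call:
send_rows(xyz=[[25, 2, 1], [50, 2, 1], [68, 2, 1], [68, 2, 1], [68, 2, 1], [68, 2, 1], [68, 2, 1], [68, 2, 1]], turn=[[0, 0, 0], [0, 0, 0], [0, 0, 0], [0, 0, 0], [0, 0, 0], [0, 0, 0], [0, 0, 0], [0, 0, 0]], hand=[1, 1, 1, 1, 0.2, 0.2, 0.2, 0.2])

```text
t: 20.95
eef_pos: [0.4605, 0.2167, 0.0887]
ee_rot: [0.696, -0.12, 0.698, 0.12]
contact_force: [-4.1, -2.1, 9.3]
opening: 0.0378
```

```bash
python3 -c "
from h import *
info()
"
```

```text
t 20.95 pos [460.5 216.7  88.7] jaw yaw 19.5 tilt [-0.002 -0.001 -1.   ] q [ 0.35  0.25  1.99 -0.    0.91  0.01] F [-4.1 -2.1  9.3] open 37.8
```

Trim the left knob clockwise by 36°, then release it.

Call:
send_rows(xyz=[[0, 0, 0], [0, 0, 0], [0, 0, 0], [0, 0, 0], [0, 0, 0], [0, 0, 0], [0, 0, 0], [0, 0, 0]], turn=[[0, 0, 0], [9, 0, 0], [18, 0, 0], [27, 0, 0], [36, 0, 0], [36, 0, 0], [36, 0, 0], [36, 0, 0]], hand=[0.2, 0.2, 0.2, 0.2, 0.2, 0.2, 0.2, 1])

```text
t: 21.95
eef_pos: [0.4619, 0.2173, 0.088]
ee_rot: [0.7, 0.102, 0.699, -0.101]
contact_force: [-0.1, 0.2, 0.6]
opening: 0.055
```

```bash
python3 -c "
from h import *
info(); plan((459.5,217,170),-10); plan((505,-406,170),-8)
"
```

```text
t 21.95 pos [461.9 217.3  88. ] jaw yaw -16.5 tilt [ 0.002  0.001 -1.   ] q [ 0.35  0.25  1.99 -0.    0.9   0.64] F [-0.1  0.2  0.6] open 55.0
to (459.5, 217, 170) -10 -> shift [-82.   -0.9  -2.1] turn [-6.5  0.1 -0.1]
to (505, -406, 170) -8 -> shift [ -82.3 -585.4  218.1] turn [-8.5  0.1 -0. ]
```

Call:
send_rows(xyz=[[0, 0, 0], [-40, 0, 0], [-82, 0, 0], [-82, -50, 19], [-82, -100, 38], [-82, -150, 56], [-82, -200, 74], [-82, -250, 93]], turn=[[0, 0, 0], [0, 0, 0], [0, 0, 0], [-1, 0, 0], [-2, 0, 0], [-3, 0, 0], [-4, 0, 0], [-5, 0, 0]], hand=[1, 1, 1, 1, 1, 1, 1, 1])

```text
t: 22.95
eef_pos: [0.48, -0.0506, 0.1693]
ee_rot: [0.704, 0.07, 0.703, -0.07]
contact_force: [0.5, 0.1, -0.2]
opening: 0.0852
```

```bash
python3 -c "
from h import *
info(); plan((505,-406,170),-8)
"
```

```text
t 22.95 pos [480.  -50.6 169.3] jaw yaw -11.4 tilt [ 0.001 -0.    -1.   ] q [-0.2   0.08  2.    0.    1.06  0.  ] F [ 0.5  0.1 -0.2] open 85.2
to (505, -406, 170) -8 -> shift [  -0.6 -343.4   94.8] turn [-3.4  0.1 -0. ]
```

Call:
send_rows(xyz=[[0, -50, 14], [0, -100, 28], [0, -150, 42], [0, -200, 56], [0, -250, 70], [0, -300, 83], [0, -342, 95], [0, -342, 95]], turn=[[0, 0, 0], [-1, 0, 0], [-2, 0, 0], [-3, 0, 0], [-3, 0, 0], [-3, 0, 0], [-3, 0, 0], [-3, 0, 0]], hand=[1, 1, 1, 1, 1, 1, 1, 1])

```text
t: 23.95
eef_pos: [0.5049, -0.4065, 0.1689]
ee_rot: [0.705, 0.053, 0.705, -0.054]
contact_force: [0.3, 0.3, -1.4]
opening: 0.0854
```

```bash
python3 - <<'E' 2>/dev/null
from g import *
info(); plan((505,-406,33),-8)
for i in range(4): d=snap('top',f't7_{i}')
for i in range(1): d2=snap('side',f's7_{i}')
report([f't7_{i}' for i in range(4)])
im=d2['img'][:,:,::-1]; cv2.imwrite('pics/s7z.png',cv2.resize(im[80:340,230:470],None,fx=2.3,fy=2.3))
E
```

```text
t 23.95 pos [ 504.9 -406.5  168.9] jaw yaw -8.7 tilt [ 0.001 -0.002 -1.   ] q [-0.74  0.39  1.61 -0.    1.14 -0.59] F [ 0.3  0.3 -1.4] open 85.4
to (505, -406, 33) -8 -> shift [ 1.359e+02  7.000e-01 -1.000e-01] turn [-0.7  0.1  0.1]
pose [580.7  23.8] yaw 6.28 cost -8232.875685280078 slopes gx,gy mm/m [ 0.43 -0.71]
RL plane height mm -0.81; RR plane height mm -0.66; FL plane height mm -0.98; FR plane height mm -0.68; 
L knob g xy [-100.8  203.7] world [458.5 215.6 115.2] top h 116.17 (116 right) 104 lug 66.07 95 diff-50: 0.09
R knob g xy [-101.1 -203.7] world [ 502.2 -190.7  115. ] top h 115.71 (116 right) 106 lug 65.96 94 diff-50: -0.25
```

View pics/s7z.png

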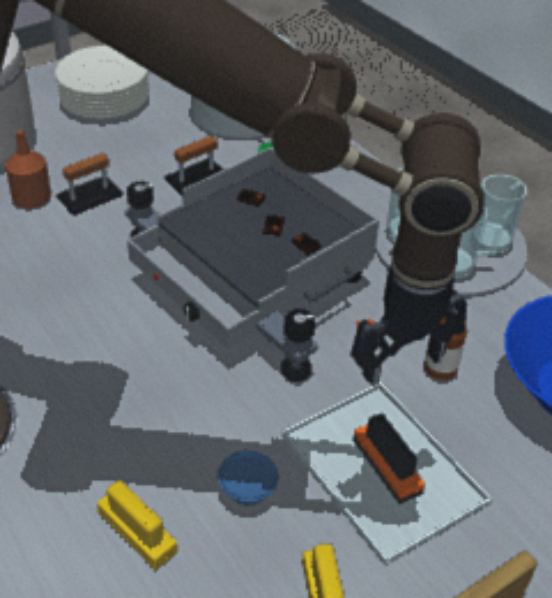

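Call:
send_rows(xyz=[[40, 0, 0], [80, 0, 0], [115, 0, 0], [136, 0.5, 0], [136, 0.5, 0], [136, 0.5, 0], [136, 0.5, 0], [136, 0.5, 0]], turn=[[0, 0, 0], [0, 0, 0], [0, 0, 0], [0, 0, 0], [0, 0, 0], [0, 0, 0], [0, 0, 0], [0, 0, 0]], hand=[1, 1, 1, 1, 1, 0, 0, 0])

```text
t: 25.2
eef_pos: [0.5057, -0.4034, 0.0345]
ee_rot: [0.706, 0.052, 0.704, -0.053]
contact_force: [-0.3, -0.1, -0.2]
opening: 0.0321
```

Call:
send_rows(xyz=[[0, 0, 0], [0, 0, 0], [0, 0, 0], [0, 0, 0], [0, 0, 0], [-20, 0, 0], [-40, 0, 0], [-60, 0, 0]], turn=[[0, 0, 0], [0, 0, 0], [0, 0, 0], [0, 0, 0], [0, 0, 0], [0, 0, 0], [0, 0, 0], [0, 0, 0]], hand=[0, 0, 0, 0, 0, 0, 0, 0])

```text
t: 26.2
eef_pos: [0.5047, -0.4024, 0.0942]
ee_rot: [0.705, 0.052, 0.705, -0.052]
contact_force: [0.3, -0.5, -3.6]
opening: 0.0245
```

```bash
python3 - <<'E' 2>/dev/null
from g import *
info()
d2=snap('side','s8')
im=d2['img'][:,:,::-1]; cv2.imwrite('pics/s8z.png',cv2.resize(im[80:340,230:470],None,fx=2.3,fy=2.3))
W=pts(d2)
E
```

```text
t 26.2 pos [ 504.7 -402.4   94.2] jaw yaw -8.5 tilt [-0.  0. -1.] q [-0.74  0.47  1.66 -0.    1.01 -0.59] F [ 0.3 -0.5 -3.6] open 24.5
```

View pics/s8z.png

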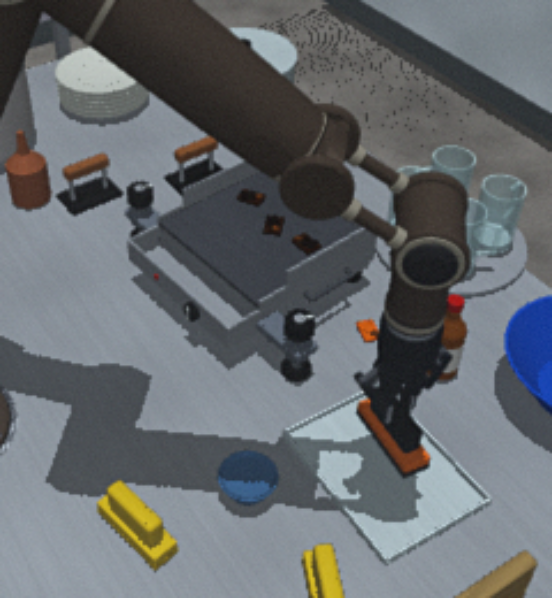

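```bash
cat > cr.py <<'E'
from g import *
P=np.array([0.5805,0.0240]); TH=np.radians(6.3)
def gf(W): 
    c,s=np.cos(TH),np.sin(TH); return (W[...,0]-P[0])*c+(W[...,1]-P[1])*s, -(W[...,0]-P[0])*s+(W[...,1]-P[1])*c
def g2w(x,y,z,off=(1.5,0.5)): # griddle mm -> robot mm
    c,s=np.cos(TH),np.sin(TH); return (P[0]*1000+x*c-y*s+off[0], P[1]*1000+x*s+y*c+off[1], z)
def crusts(d):
    W=pts(d); X,Y=gf(W); rgb=d['img'].astype(int)
    brown=(rgb[...,0]-rgb[...,2]>8)
    m=(X>-.17)&(X<.13)&(abs(Y)<.127)&(W[...,2]>.03)&(W[...,2]<.115)&brown
    m=cv2.morphologyEx(m.astype(np.uint8),cv2.MORPH_CLOSE,np.ones((5,5)))
    n,l,s,_=cv2.connectedComponentsWithStats(m)
    for i in range(1,n):
        if s[i,4]<15: continue
        k=(l==i)&np.isfinite(X); print('crust g xy',np.round([X[k].mean()*1000,Y[k].mean()*1000],0),'x range',np.round([X[k].min()*1000,X[k].max()*1000]),'y range',np.round([Y[k].min()*1000,Y[k].max()*1000]),'z',round(np.median(W[k][:,2])*1000,1),'n',s[i,4])
if __name__=='__main__':
    import sys
    if len(sys.argv)>1: crusts(load(sys.argv[1]))
E
python3 cr.py t7_0 2>/dev/null
python3 - <<'E'
from cr import *
for x,y in ((95,67),(-102,67),(95,-63),(95,0)): print(x,y,np.round(g2w(x,y,0),1))
plan(g2w(95,-63,200),6.3)
E
```

```text
crust g xy [46. 76.] x range [27. 67.] y range [ 53. 100.] z 102.8 n 137
crust g xy [ 36. -73.] x range [22. 52.] y range [-94. -53.] z 103.0 n 135
crust g xy [27. -6.] x range [ 3. 53.] y range [-28.  18.] z 102.6 n 141
95 67 [669.1 101.5   0. ]
-102 67 [473.3  79.9   0. ]
95 -63 [683.3 -27.7   0. ]
95 0 [676.4  34.9   0. ]
to (np.float64(683.339552366978), np.float64(-27.69478064002702), 200) 6.3 -> shift [-102.8  398.   119.9] turn [-14.8   0.2   0.2]
```

```bash
python3 - <<'E'
from cr import *
plan(g2w(97,39.5,205),6.3)
E
```

```text
to (np.float64(674.0797073910562), np.float64(74.40568591631099), 205) 6.3 -> shift [-108.2  497.6   95.7] turn [-14.8   0.2   0.2]
```

Call:
send_rows(xyz=[[-35, 0, 0], [-75, 0, 0], [-108, 20, 4], [-108, 65, 12], [-108, 115, 22], [-108, 165, 32], [-108, 215, 41], [-108, 265, 51]], turn=[[0, 0, 0], [0, 0, 0], [-2, 0, 0], [-4, 0, 0], [-6, 0, 0], [-8, 0, 0], [-11, 0, 0], [-15, 0, 0]], hand=[0, 0, 0, 0, 0, 0, 0, 0])

```text
t: 27.25
eef_pos: [0.5947, -0.1464, 0.2016]
ee_rot: [0.706, -0.041, 0.706, 0.041]
contact_force: [0.4, 0.3, -3.9]
opening: 0.0242
```

Call:
send_rows(xyz=[[0, 48, -3], [0, 96, -5], [0, 144, -8], [0, 192, -10], [0, 222, -11], [0, 236, -12], [0, 236, -12], [0, 236, -12]], turn=[[0, 0, 0], [0, 0, 0], [0, 0, 0], [0, 0, 0], [0, 0, 0], [0, 0, 0], [0, 0, 0], [0, 0, 0]], hand=[0, 0, 0, 0, 0, 0, 0, 0])

```text
t: 28.25
eef_pos: [0.5559, 0.0839, 0.2012]
ee_rot: [0.706, -0.04, 0.706, 0.04]
contact_force: [-0.7, -0.1, -3.9]
opening: 0.0244
```

```bash
python3 - <<'E'
from cr import *
info(); plan(g2w(97,39.5,127),6.3); plan(g2w(-102,39.5,127),6.3)
E
```

```text
t 28.25 pos [555.9  83.9 201.2] jaw yaw 6.5 tilt [ 0.    -0.001 -1.   ] q [ 0.07  0.2   1.79 -0.    1.15 -0.04] F [-0.7 -0.1 -3.9] open 24.4
to (np.float64(674.0797073910562), np.float64(74.40568591631099), 127) 6.3 -> shift [ 74.3 -22.8 116.3] turn [0.2 0.  0.1]
to (np.float64(476.2814772554754), np.float64(52.568558009192984), 127) 6.3 -> shift [ 74.2 -22.1 -82.7] turn [0.2 0.  0.1]
```

Call:
send_rows(xyz=[[0, -10, 40], [0, -18, 80], [0, -23, 110], [0, -23, 116], [20, -23, 116], [45, -23, 116], [65, -23, 116], [65, -23, 116]], turn=[[0, 0, 0], [0, 0, 0], [0, 0, 0], [0, 0, 0], [0, 0, 0], [0, 0, 0], [0, 0, 0], [0, 0, 0]], hand=[0, 0, 0, 0, 0, 0, 0, 0])

```text
t: 29.25
eef_pos: [0.67, 0.0752, 0.1324]
ee_rot: [0.703, -0.04, 0.709, 0.04]
contact_force: [0.1, 0.5, -3.5]
opening: 0.0244
```

```bash
python3 - <<'E'
from cr import *
info(); plan(g2w(97,39.5,126),6.3); plan(g2w(-102,39.5,126),6.3)
for n in('top','side'):
    d=snap(n,n+'9'); 
    im=d['img'][:,:,::-1]; im=im[100:260,200:440] if n=='top' else im[80:260,230:470]; cv2.imwrite(f'pics/{n}9z.png',cv2.resize(im,None,fx=3,fy=3))
E
```

```text
t 29.25 pos [670.   75.2 132.4] jaw yaw 6.5 tilt [-0.007 -0.    -1.   ] q [ 0.05  0.48  1.56 -0.    1.11 -0.07] F [ 0.1  0.5 -3.5] open 24.4
to (np.float64(674.0797073910562), np.float64(74.40568591631099), 126) 6.3 -> shift [ 6.3 -1.3  4. ] turn [ 0.2 -0.4 -0. ]
to (np.float64(476.2814772554754), np.float64(52.568558009192984), 126) 6.3 -> shift [   7.8   -0.5 -195. ] turn [ 0.2 -0.4 -0. ]
```

View pics/side9z.png

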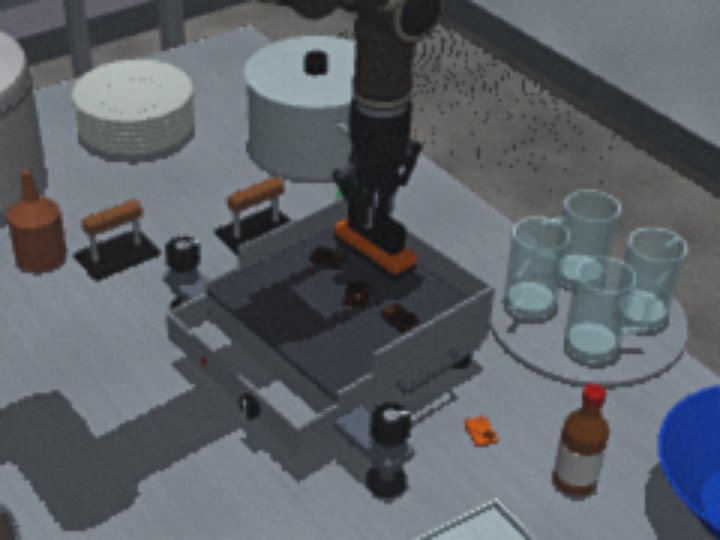

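Call:
send_rows(xyz=[[6.5, -1, 2], [6.5, -1, 2], [6.5, -1, -10], [6.5, -1, -30], [6.5, -1, -50], [6.5, -1, -70], [6.5, -1, -90], [6.5, -1, -110]], turn=[[0, 0, 0], [0, 0, 0], [0, 0, 0], [0, 0, 0], [0, 0, 0], [0, 0, 0], [0, 0, 0], [0, 0, 0]], hand=[0, 0, 0, 0, 0, 0, 0, 0])

```text
t: 30.35
eef_pos: [0.5631, 0.0619, 0.1301]
ee_rot: [0.706, -0.04, 0.706, 0.04]
contact_force: [0.5, 0.2, -4.5]
opening: 0.0249
```

```bash
python3 - <<'E'
from cr import *
info(); plan(g2w(-102,39.5,126),6.3)
for n in('side',):
    d=snap(n,n+'10'); 
    im=d['img'][:,:,::-1]; im=im[100:260,200:440] if n=='top' else im[80:260,230:470]; cv2.imwrite(f'pics/{n}10z.png',cv2.resize(im,None,fx=3,fy=3))
E
```

```text
t 30.35 pos [563.1  61.9 130.1] jaw yaw 6.5 tilt [ 0. -0. -1.] q [ 0.03  0.29  1.84 -0.    1.02 -0.08] F [ 0.5  0.2 -4.5] open 24.9
to (np.float64(476.2814772554754), np.float64(52.568558009192984), 126) 6.3 -> shift [  4.    0.6 -87.3] turn [0.2 0.  0. ]
```

View pics/side10z.png

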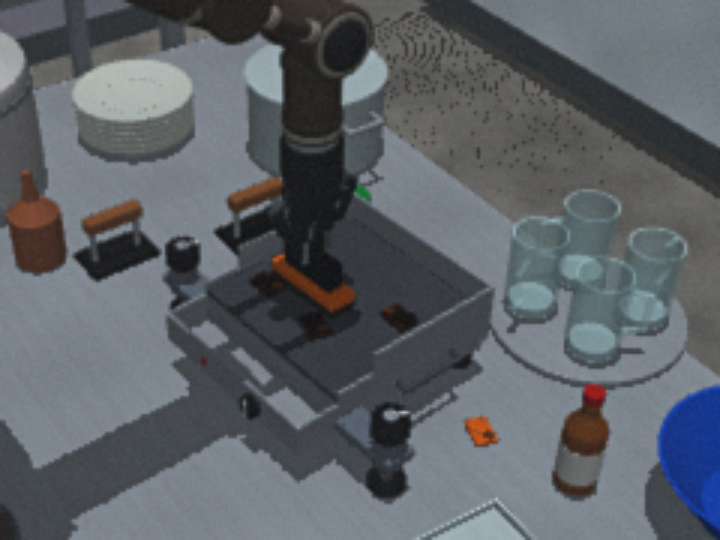

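Call:
send_rows(xyz=[[3.5, 0.5, 0], [4, 0.5, 0], [4, 0.5, -20], [4, 0.5, -40], [4, 0.5, -58], [4, 0.5, -74], [4, 0.5, -86], [4, 0.5, -89]], turn=[[0, 0, 0], [0, 0, 0], [0, 0, 0], [0, 0, 0], [0, 0, 0], [0, 0, 0], [0, 0, 0], [0, 0, 0]], hand=[0, 0, 0, 0, 0, 0, 0, 0])

```text
t: 31.4
eef_pos: [0.4753, 0.0523, 0.1255]
ee_rot: [0.706, -0.04, 0.706, 0.04]
contact_force: [-0.1, 0.9, -3.1]
opening: 0.0247
```

```bash
python3 - <<'E'
from cr import *
info(); plan(g2w(-102,39.5,126),6.3)
for n in('side',):
    d=snap(n,n+'11'); 
    im=d['img'][:,:,::-1]; im=im[100:260,200:440] if n=='top' else im[80:260,230:470]; cv2.imwrite(f'pics/{n}11z.png',cv2.resize(im,None,fx=3,fy=3))
E
```

```text
t 31.4 pos [475.3  52.3 125.5] jaw yaw 6.5 tilt [-0. -0. -1.] q [ 0.02  0.13  2.04 -0.    0.97 -0.1 ] F [-0.1  0.9 -3.1] open 24.7
to (np.float64(476.2814772554754), np.float64(52.568558009192984), 126) 6.3 -> shift [-0.5  0.2  1. ] turn [ 0.2 -0.  -0. ]
```

View pics/side11z.png

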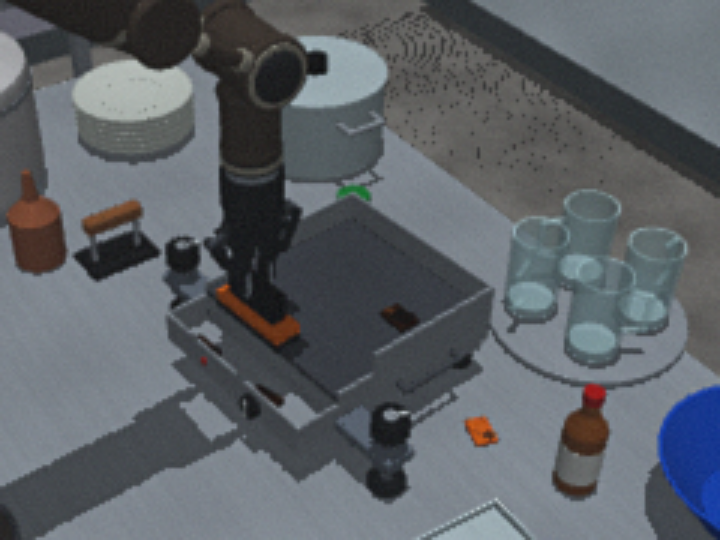

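```bash
python3 - <<'E'
from cr import *
plan(g2w(97,-59.5,155),6.3);plan(g2w(97,-59.5,126),6.3);plan(g2w(-102,-59.5,126),6.3)
E
```

```text
to (np.float64(684.9434041890696), np.float64(-23.996448673751807), 155) 6.3 -> shift [-29.4 -99.6 199.5] turn [ 0.2  0.  -0. ]
to (np.float64(684.9434041890696), np.float64(-23.996448673751807), 126) 6.3 -> shift [ -0.4 -99.6 199.5] turn [ 0.2  0.  -0. ]
to (np.float64(487.1451740534889), np.float64(-45.83357658086981), 126) 6.3 -> shift [ -0.4 -98.8   0.5] turn [ 0.2  0.  -0. ]
```

Call:
send_rows(xyz=[[-30, 0, 0], [-30, -25, 50], [-30, -50, 100], [-30, -75, 150], [-30, -95, 190], [-30, -99, 199], [-30, -99, 199], [-12, -99, 199]], turn=[[0, 0, 0], [0, 0, 0], [0, 0, 0], [0, 0, 0], [0, 0, 0], [0, 0, 0], [0, 0, 0], [0, 0, 0]], hand=[0, 0, 0, 0, 0, 0, 0, 0])

```text
t: 32.45
eef_pos: [0.6854, -0.0229, 0.1387]
ee_rot: [0.707, -0.041, 0.705, 0.04]
contact_force: [0.6, 0.2, -3.8]
opening: 0.0244
```

```bash
python3 - <<'E'
from cr import *
info()
plan(g2w(97,-59.5,126),6.3);plan(g2w(-102,-59.5,126),6.3)
E
```

```text
t 32.45 pos [685.4 -22.9 138.7] jaw yaw 6.6 tilt [ 0.003 -0.    -1.   ] q [-0.1   0.49  1.54  0.    1.12 -0.21] F [ 0.6  0.2 -3.8] open 24.4
to (np.float64(684.9434041890696), np.float64(-23.996448673751807), 126) 6.3 -> shift [12.7 -1.1 -0.6] turn [0.3 0.2 0. ]
to (np.float64(487.1451740534889), np.float64(-45.83357658086981), 126) 6.3 -> shift [ 1.210e+01 -1.000e-01 -1.996e+02] turn [0.3 0.2 0. ]
```

Call:
send_rows(xyz=[[10, -0.5, 0], [12.5, -0.5, 0], [12.5, -0.5, 0], [12.5, -0.5, -15], [12.5, -0.5, -35], [12.5, -0.5, -57], [12.5, -0.5, -80], [12.5, -0.5, -100]], turn=[[0, 0, 0], [0, 0, 0], [0, 0, 0], [0, 0, 0], [0, 0, 0], [0, 0, 0], [0, 0, 0], [0, 0, 0]], hand=[0, 0, 0, 0, 0, 0, 0, 0])

```text
t: 33.45
eef_pos: [0.5849, -0.0354, 0.125]
ee_rot: [0.706, -0.04, 0.706, 0.04]
contact_force: [-0.1, 0.0, -4.3]
opening: 0.0244
```

```bash
python3 - <<'E'
from cr import *
info()
plan(g2w(-104,-59.5,126),6.3)
E
```

```text
t 33.45 pos [584.9 -35.4 125. ] jaw yaw 6.5 tilt [ 0.001 -0.    -1.   ] q [-0.13  0.33  1.8  -0.    1.02 -0.25] F [-0.1  0.  -4.3] open 24.4
to (np.float64(485.15725214257856), np.float64(-46.0530452030519), 126) 6.3 -> shift [  -1.1    0.8 -100.3] turn [0.2 0.1 0. ]
```

Call:
send_rows(xyz=[[-0.5, 0.5, -20], [-0.5, 0.5, -40], [-0.5, 0.5, -58], [-0.5, 0.5, -75], [-0.5, 0.5, -90], [-0.5, 0.5, -103], [-0.5, 0.5, -106], [-0.5, 0.5, -106]], turn=[[0, 0, 0], [0, 0, 0], [0, 0, 0], [0, 0, 0], [0, 0, 0], [0, 0, 0], [0, 0, 0], [0, 0, 0]], hand=[0, 0, 0, 0, 0, 0, 0, 0])

```text
t: 34.45
eef_pos: [0.4806, -0.0469, 0.1258]
ee_rot: [0.706, -0.04, 0.706, 0.04]
contact_force: [-0.7, -0.7, -3.8]
opening: 0.0242
```

```bash
python3 - <<'E'
from cr import *
info()
for n in('side','top'):
    d=snap(n,n+'12'); 
    im=d['img'][:,:,::-1]; im=im[100:260,160:480] if n=='top' else im[80:260,230:470]; cv2.imwrite(f'pics/{n}12z.png',cv2.resize(im,None,fx=2.5,fy=2.5))
E
```

```text
t 34.45 pos [480.6 -46.9 125.8] jaw yaw 6.5 tilt [ 0.001 -0.    -1.   ] q [-0.19  0.14  2.03  0.    0.97 -0.3 ] F [-0.7 -0.7 -3.8] open 24.2
```

View pics/side12z.png

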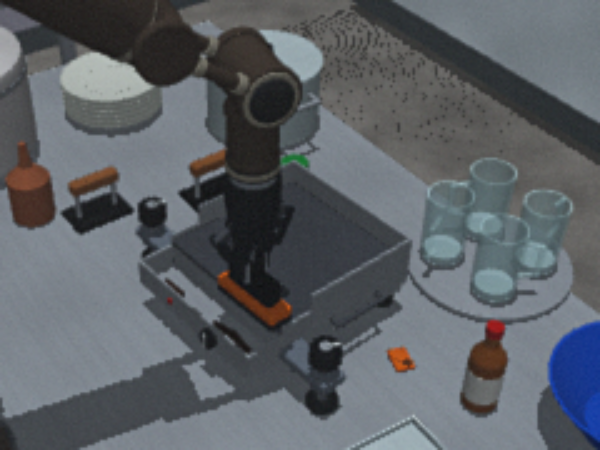

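View pics/top12z.png

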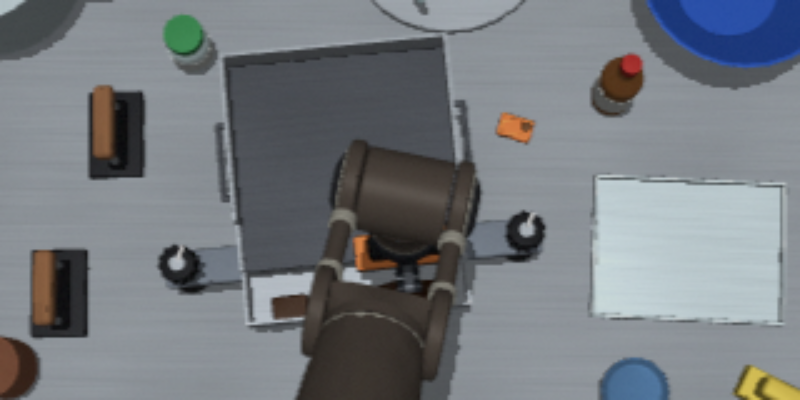

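```bash
python3 - <<'E'
from cr import *
plan((497.5,-399.5,205),-2)
E
```

```text
to (497.5, -399.5, 205) -2 -> shift [ -79.1 -352.2  -23.6] turn [8.5 0.1 0. ]
```

Call:
send_rows(xyz=[[-40, 0, 3], [-79, 0, 5], [-79, -40, 0], [-79, -85, -5], [-79, -135, -9], [-79, -185, -12], [-79, -235, -16], [-79, -285, -19]], turn=[[0, 0, 0], [0, 0, 0], [1, 0, 0], [3, 0, 0], [5, 0, 0], [7, 0, 0], [8.5, 0, 0], [8.5, 0, 0]], hand=[0, 0, 0, 0, 0, 0, 0, 0])

```text
t: 35.55
eef_pos: [0.4941, -0.3339, 0.2044]
ee_rot: [0.707, 0.012, 0.707, -0.012]
contact_force: [1.5, 0.7, -4.3]
opening: 0.0249
```

```bash
python3 - <<'E'
from cr import *
info(); plan((497.5,-399.5,35.5),-2)
E
```

```text
t 35.55 pos [ 494.1 -333.9  204.4] jaw yaw -2.0 tilt [ 0.  0. -1.] q [-0.67  0.26  1.71  0.    1.17 -0.63] F [ 1.5  0.7 -4.3] open 24.9
to (497.5, -399.5, 35.5) -2 -> shift [168.9 -65.4   5.6] turn [ 0.  0. -0.]
```

Call:
send_rows(xyz=[[0, -35, 3], [20, -65, 5.5], [60, -65, 5.5], [100, -65, 5.5], [130, -65, 5.5], [145, -65, 5.5], [145, -65, 5.5], [145, -65, 5.5]], turn=[[0, 0, 0], [0, 0, 0], [0, 0, 0], [0, 0, 0], [0, 0, 0], [0, 0, 0], [0, 0, 0], [0, 0, 0]], hand=[0, 0, 0, 0, 0, 0, 0, 0])

```text
t: 36.55
eef_pos: [0.4983, -0.3984, 0.0612]
ee_rot: [0.708, 0.011, 0.706, -0.013]
contact_force: [-0.1, 0.2, -3.8]
opening: 0.0244
```

```bash
python3 - <<'E'
from cr import *
info(); plan((497.5,-399.5,35.5),-2)
d=snap('top','t13'); crusts(d)
im=d['img'][:,:,::-1]; cv2.imwrite(f'pics/t13z.png',cv2.resize(im[100:260,160:480],None,fx=2.5,fy=2.5))
d=snap('side','s13')
im=d['img'][:,:,::-1]; cv2.imwrite('pics/s13z.png',cv2.resize(im[80:340,230:470],None,fx=2.3,fy=2.3))
E
```

```text
t 36.55 pos [ 498.3 -398.4   61.2] jaw yaw -2.0 tilt [ 0.002 -0.002 -1.   ] q [-0.74  0.5   1.7  -0.    0.94 -0.71] F [-0.1  0.2 -3.8] open 24.4
to (497.5, -399.5, 35.5) -2 -> shift [25.7 -1.1 -0.8] turn [0.  0.1 0.1]
crust g xy [-155.  -59.] x range [-170. -138.] y range [-97. -18.] z 52.8 n 245
crust g xy [-157.   82.] x range [-170. -145.] y range [ 61. 102.] z 51.1 n 116
```

View pics/t13z.png

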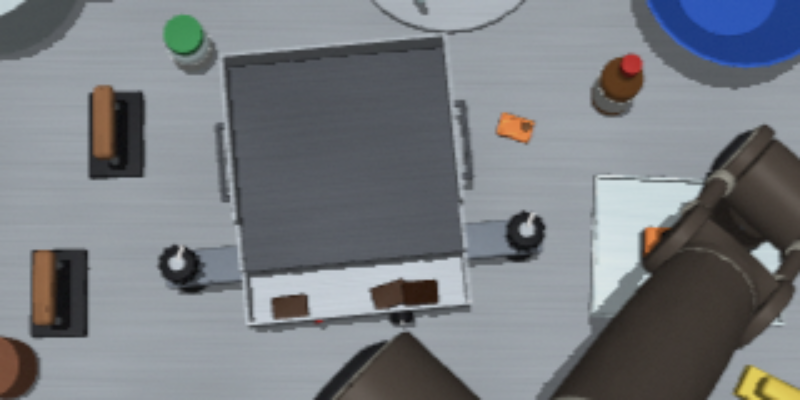

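View pics/s13z.png

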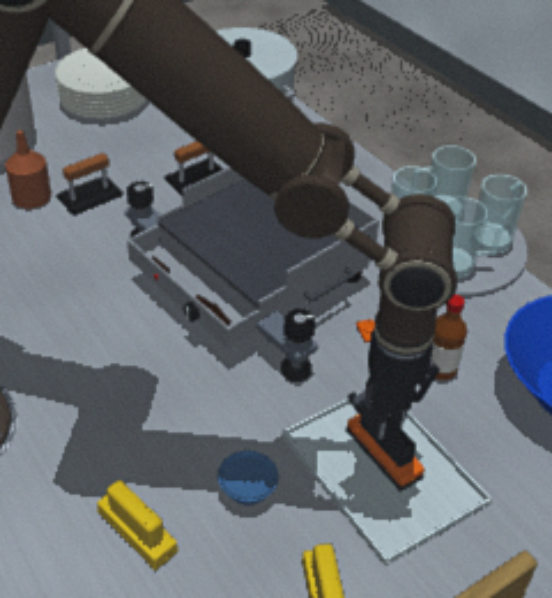

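All three crusts are in the trough, at (290,306), (388,293) and (420,291), and the plate is bare. Now I'll lower the scraper and release it.

Call:
send_rows(xyz=[[10, -1, -0.5], [20, -1, -0.5], [25, -1, -0.5], [26.5, -1, -0.5], [26.5, -1, -0.5], [26.5, -1, -0.5], [26.5, -1, -0.5], [26.5, -1, -0.5]], turn=[[0, 0, 0], [0, 0, 0], [0, 0, 0], [0, 0, 0], [0, 0, 0], [0, 0, 0], [0, 0, 0], [0, 0, 0]], hand=[0, 0, 0, 0, 0, 0, 0.6, 1])

```text
t: 37.65
eef_pos: [0.497, -0.3988, 0.0335]
ee_rot: [0.707, 0.012, 0.707, -0.013]
contact_force: [0.6, 1.6, -0.2]
opening: 0.0597
```

```bash
python3 - <<'E'
from cr import *
info()
# presses
d=load('t13'); W=pts(d)
E
```

```text
t 37.65 pos [ 497.  -398.8   33.5] jaw yaw -2.0 tilt [ 0.001 -0.001 -1.   ] q [-0.74  0.54  1.71  0.    0.9  -0.71] F [ 0.6  1.6 -0.2] open 59.7
```

Call:
send_rows(xyz=[[0, 0, 0], [-5, 0, 0], [-40, 0, 0], [-85, 0, 0], [-135, 0, 0], [-170, 0, 0], [-170, 40, 0], [-170, 90, 0]], turn=[[0, 0, 0], [0, 0, 0], [0, 0, 0], [0, 0, 0], [0, 0, 0], [0, 0, 0], [-5, 0, 0], [-15, 0, 0]], hand=[1, 1, 1, 1, 1, 1, 1, 1])

```text
t: 38.65
eef_pos: [0.5001, -0.3086, 0.2045]
ee_rot: [0.703, -0.082, 0.702, 0.081]
contact_force: [0.7, -0.2, 0.8]
opening: 0.0853
```

```bash
cat > pr.py <<'E'
from sc import *
def presses(d,win=(0.3,0.85,0.25,0.5)):
    W=pts(d); z=W[...,2]; rgb=d['img'].astype(int)
    R=(W[...,0]>win[0])&(W[...,0]<win[1])&(W[...,1]>win[2])&(W[...,1]<win[3])
    m=R&(z>.065)&(z<.092)&(rgb[...,0]-rgb[...,2]>20)
    n,l,s,_=cv2.connectedComponentsWithStats(m.astype(np.uint8))
    for i in range(1,n):
        if s[i,4]>60: print('handle'); rect(W,l==i)
    dark=R&(rgb.sum(2)<130)&(z>0.002)&(z<.03)
    n,l,s,_=cv2.connectedComponentsWithStats(dark.astype(np.uint8))
    for i in range(1,n):
        if s[i,4]>60: print('plate'); rect(W,l==i)
if __name__=='__main__':
    import sys; presses(load(sys.argv[1]))
E
python3 - <<'E'
from pr import *
info(); d=snap('top','t14'); presses(d)
from cr import *
im=d['img'][:,:,::-1]; cv2.imwrite(f'pics/t14z.png',cv2.resize(im[100:260,160:480],None,fx=2.5,fy=2.5))
E
```

```text
t 38.65 pos [ 500.1 -308.6  204.5] jaw yaw 13.2 tilt [ 0.002 -0.002 -1.   ] q [-0.63  0.24  1.73  0.    1.17 -0.86] F [ 0.7 -0.2  0.8] open 85.3
handle
  n 252 rect c [634.7 317. ] size [89.7 24.3] mean [633.5 316.2] long axis deg 2.5 z med 79.7
handle
  n 264 rect c [432.5 380.9] size [87.5 24.5] mean [432.4 379.4] long axis deg 2.7 z med 80.2
handle
  n 307 rect c [338.2 440.6] size [70.9 74.2] mean [337.2 433.3] long axis deg 175.5 z med 84.9
plate
  n 256 rect c [634.8 313.9] size [ 63.8 109.3] mean [636.3 305.1] long axis deg 176.2 z med 9.1
plate
  n 179 rect c [430.3 373.2] size [27.4 86.1] mean [429.2 373.8] long axis deg 0.3 z med 9.5
```

View pics/t14z.png

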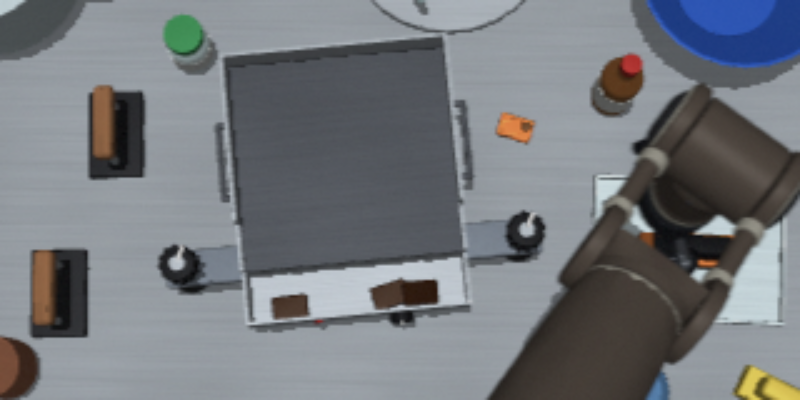

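```bash
python3 - <<'E'
from cr import *
plan((636,317.3,204),92.5)
print(g2w(10,-60,146),g2w(10,60,146))
E
```

```text
to (636, 317.3, 204) 92.5 -> shift [  3.3 568.6 278.9] turn [-78.9   0.3  -0.3]
(np.float64(598.5236682200145), np.float64(-34.04031421640033), 146) (np.float64(585.355550889089), np.float64(85.23500043822123), 146)
```

Call:
send_rows(xyz=[[0, 40, 20], [0, 90, 44], [0, 140, 69], [0, 190, 93], [0, 240, 118], [0, 290, 142], [0, 340, 167], [0, 390, 191]], turn=[[-5, 0, 0], [-13, 0, 0], [-22, 0, 0], [-31, 0, 0], [-40, 0, 0], [-49, 0, 0], [-58, 0, 0], [-67, 0, 0]], hand=[1, 1, 1, 1, 1, 1, 1, 1])

```text
t: 39.7
eef_pos: [0.5982, 0.1165, 0.2035]
ee_rot: [0.541, -0.456, 0.54, 0.456]
contact_force: [0.5, -0.1, 0.1]
opening: 0.0854
```

```bash
python3 - <<'E'
from cr import *
info();plan((636,317.3,204),92.5)
E
```

```text
t 39.7 pos [598.2 116.5 203.5] jaw yaw 80.3 tilt [ 0.001 -0.    -1.   ] q [ 0.12  0.28  1.68 -0.    1.18 -1.28] F [ 0.5 -0.1  0.1] open 85.4
to (636, 317.3, 204) 92.5 -> shift [ -0.4  -3.5 204.3] turn [-12.2  -0.    0.1]
```

Call:
send_rows(xyz=[[0, 0, 50], [0, -1, 100], [0, -3, 150], [0, -3.5, 185], [0, -3.5, 202], [40, -3.5, 202], [80, -3.5, 202], [80, -3.5, 202]], turn=[[-3, 0, 0], [-6, 0, 0], [-9, 0, 0], [-12, 0, 0], [-12, 0, 0], [-12, 0, 0], [-12, 0, 0], [-12, 0, 0]], hand=[1, 1, 1, 1, 1, 1, 1, 1])

```text
t: 40.7
eef_pos: [0.6325, 0.3106, 0.1183]
ee_rot: [0.488, -0.507, 0.495, 0.51]
contact_force: [0.2, 0.2, 0.1]
opening: 0.0855
```

```bash
python3 - <<'E'
from cr import *
info();plan((636,317.3,51),92.5)
d=snap('side','s15')
im=d['img'][:,:,::-1]; cv2.imwrite('pics/s15z.png',cv2.resize(im[80:260,230:430],None,fx=3,fy=3))
E
```

```text
t 40.7 pos [632.5 310.6 118.3] jaw yaw 91.9 tilt [-0.009 -0.004 -1.   ] q [ 0.39  0.55  1.48 -0.    1.12 -1.21] F [0.2 0.2 0.1] open 85.5
to (636, 317.3, 51) 92.5 -> shift [67.2 -4.4  6.8] turn [-0.6 -0.2 -0.5]
```

View pics/s15z.png

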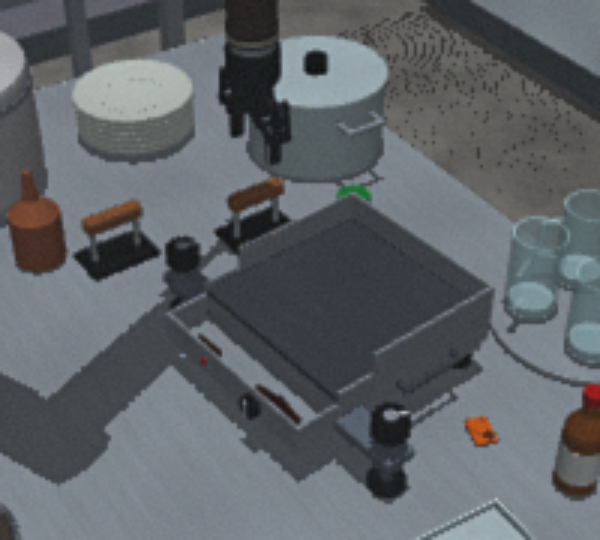

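Call:
send_rows(xyz=[[15, -1, 1], [30, -1, 1], [30, -1, 1], [30, -1, 1], [30, -1, 1], [30, -1, 1], [30, -1, 1], [30, -1, 1]], turn=[[0, 0, 0], [0, 0, 0], [0, 0, 0], [0, 0, 0], [0, 0, 0], [0, 0, 0], [0, 0, 0], [0, 0, 0]], hand=[1, 1, 1, 1, 1, 1, 1, 1])

```text
t: 41.75
eef_pos: [0.6371, 0.3141, 0.0932]
ee_rot: [-0.491, 0.509, -0.491, -0.509]
contact_force: [-0.7, 0.3, -0.5]
opening: 0.0856
```

```bash
python3 - <<'E'
from cr import *
info();plan((636,317.3,51),92.5)
E
```

```text
t 41.75 pos [637.1 314.1  93.2] jaw yaw 92.0 tilt [ 0.  0. -1.] q [ 0.4   0.58  1.49 -0.    1.07 -1.21] F [-0.7  0.3 -0.5] open 85.6
to (636, 317.3, 51) 92.5 -> shift [42.2  1.   3.2] turn [-0.5  0.   0. ]
```

Call:
send_rows(xyz=[[15, 1, 3], [30, 1, 3], [42, 1, 3], [42, 1, 3], [42, 1, 3], [42, 1, 3], [42, 1, 3], [42, 1, 3]], turn=[[0, 0, 0], [0, 0, 0], [0, 0, 0], [0, 0, 0], [0, 0, 0], [0, 0, 0], [0, 0, 0], [0, 0, 0]], hand=[1, 1, 1, 1, 0, 0, 0, 0])

```text
t: 42.75
eef_pos: [0.6364, 0.3178, 0.052]
ee_rot: [0.492, -0.509, 0.49, 0.509]
contact_force: [0.2, 1.4, 1.7]
opening: 0.0219
```

Call:
send_rows(xyz=[[0, 0, 0], [0, 0, 0], [0, 0, 0], [0, 0, 0], [-15, 0, 0], [-30, 0, 0], [-50, 0, 0], [-50, 0, 0]], turn=[[0, 0, 0], [0, 0, 0], [0, 0, 0], [0, 0, 0], [0, 0, 0], [0, 0, 0], [0, 0, 0], [0, 0, 0]], hand=[0, 0, 0, 0, 0, 0, 0, 0])

```text
t: 43.75
eef_pos: [0.6384, 0.3178, 0.1044]
ee_rot: [-0.493, 0.51, -0.489, -0.508]
contact_force: [0.5, -0.0, -6.4]
opening: 0.0219
```

```bash
python3 - <<'E'
from cr import *
info();plan((636,317.3,205),92.5);plan(g2w(10,-60,205),96.3)
d=snap('side','s16')
im=d['img'][:,:,::-1]; cv2.imwrite('pics/s16z.png',cv2.resize(im[80:260,230:430],None,fx=3,fy=3))
E
```

```text
t 43.75 pos [638.4 317.8 104.4] jaw yaw 92.0 tilt [ 0.006  0.002 -1.   ] q [ 0.4   0.57  1.48 -0.    1.08 -1.21] F [ 0.5 -0.  -6.4] open 21.9
to (636, 317.3, 205) 92.5 -> shift [-100.7    1.8   -0.2] turn [-0.5  0.1  0.3]
to (np.float64(598.5236682200145), np.float64(-34.04031421640033), 205) 96.3 -> shift [-101.7   51.7 -350. ] turn [-4.3  0.1  0.4]
```

View pics/s16z.png

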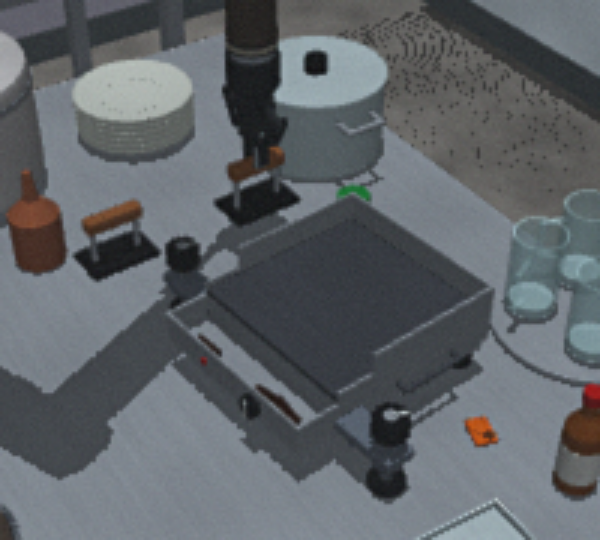

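Call:
send_rows(xyz=[[-30, 0, 0], [-70, 0, 0], [-105, 0, 0], [-105, 7, -40], [-105, 14, -90], [-105, 21, -140], [-105, 28, -190], [-105, 36, -240]], turn=[[0, 0, 0], [0, 0, 0], [0, 0, 0], [-1, 0, 0], [-2, 0, 0], [-3, 0, 0], [-4, 0, 0], [-4, 0, 0]], hand=[0, 0, 0, 0, 0, 0, 0, 0])

```text
t: 44.8
eef_pos: [0.6074, 0.0743, 0.2053]
ee_rot: [0.473, -0.525, 0.473, 0.526]
contact_force: [2.1, 0.2, -6.9]
opening: 0.0223
```

```bash
python3 - <<'E'
from cr import *
info();plan(g2w(10,-60,205),96.3);plan(g2w(10,-60,147),96.3)
E
```

```text
t 44.8 pos [607.4  74.3 205.3] jaw yaw 96.1 tilt [-0.001 -0.    -1.   ] q [ 0.05  0.29  1.67 -0.    1.19 -1.63] F [ 2.1  0.2 -6.9] open 22.3
to (np.float64(598.5236682200145), np.float64(-34.04031421640033), 205) 96.3 -> shift [   0.4   20.3 -106.8] turn [-0.2 -0.  -0.1]
to (np.float64(598.5236682200145), np.float64(-34.04031421640033), 147) 96.3 -> shift [  58.4   20.2 -106.7] turn [-0.2 -0.  -0.1]
```

Call:
send_rows(xyz=[[0, 8, -40], [0, 15, -80], [0, 20, -105], [0, 20, -105], [20, 20, -105], [40, 20, -105], [40, 20, -105], [40, 20, -105]], turn=[[0, 0, 0], [0, 0, 0], [0, 0, 0], [0, 0, 0], [0, 0, 0], [0, 0, 0], [0, 0, 0], [0, 0, 0]], hand=[0, 0, 0, 0, 0, 0, 0, 0])

```text
t: 45.8
eef_pos: [0.5995, -0.03, 0.1654]
ee_rot: [0.473, -0.526, 0.473, 0.526]
contact_force: [0.6, -0.9, -6.2]
opening: 0.0218
```

```bash
python3 - <<'E'
from cr import *
info();plan(g2w(10,-60,147),96.3)
d=snap('side','s17')
im=d['img'][:,:,::-1]; cv2.imwrite('pics/s17z.png',cv2.resize(im[80:260,230:430],None,fx=3,fy=3))
E
```

```text
t 45.8 pos [599.5 -30.  165.4] jaw yaw 96.1 tilt [-0.001  0.    -1.   ] q [-0.12  0.31  1.73  0.    1.1  -1.8 ] F [ 0.6 -0.9 -6.2] open 21.8
to (np.float64(598.5236682200145), np.float64(-34.04031421640033), 147) 96.3 -> shift [18.4  1.4 -3.9] turn [-0.2  0.  -0. ]
```

View pics/s17z.png

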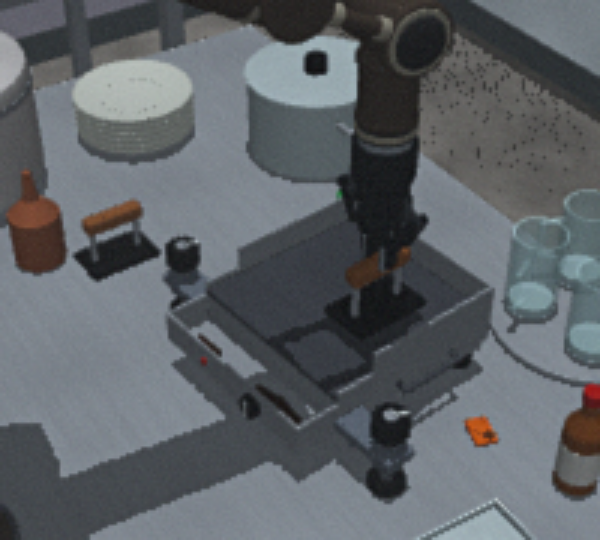

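The press is held upright above the plate. Now I'll lower it and release.

Call:
send_rows(xyz=[[6, 1, -3], [12, 1, -3], [17, 1, -3], [19, 1, -3], [19, 1, -3], [19, 1, -3], [19, 1, -3], [19, 1, -3]], turn=[[0, 0, 0], [0, 0, 0], [0, 0, 0], [0, 0, 0], [0, 0, 0], [0, 0, 0], [0, 0, 0], [0, 0, 0]], hand=[0, 0, 0, 0, 0, 0, 0.5, 1])

```text
t: 46.85
eef_pos: [0.6008, -0.034, 0.1492]
ee_rot: [-0.474, 0.527, -0.472, -0.524]
contact_force: [-0.3, -0.4, -0.2]
opening: 0.0575
```

```bash
python3 - <<'E'
from cr import *
info();plan((434,381,204),92)
E
```

```text
t 46.85 pos [600.8 -34.  149.2] jaw yaw 96.0 tilt [ 0.004 -0.001 -1.   ] q [-0.13  0.32  1.74  0.    1.07 -1.8 ] F [-0.3 -0.4 -0.2] open 57.5
to (434, 381, 204) 92 -> shift [-55.8 122.1 430.1] turn [ 4.  -0.   0.2]
```

Call:
send_rows(xyz=[[0, 0, 0], [-20, 0, 0], [-60, 0, 0], [-60, 8, 40], [-60, 20, 90], [-60, 34, 140], [-60, 50, 190], [-60, 65, 240]], turn=[[0, 0, 0], [0, 0, 0], [0, 0, 0], [1, 0, 0], [2, 0, 0], [3, 0, 0], [4, 0, 0], [4, 0, 0]], hand=[1, 1, 1, 1, 1, 1, 1, 1])

```text
t: 47.85
eef_pos: [0.5091, 0.1998, 0.2092]
ee_rot: [-0.492, 0.509, -0.49, -0.508]
contact_force: [0.0, 0.2, 0.9]
opening: 0.0853
```

```bash
python3 - <<'E'
from pr import *
info();plan((434,381,204),92)
d=snap('top','t18'); presses(d)
im=d['img'][:,:,::-1]; cv2.imwrite(f'pics/t18z.png',cv2.resize(im[100:260,160:480],None,fx=2.5,fy=2.5))
d=snap('side','s18')
im=d['img'][:,:,::-1]; cv2.imwrite('pics/s18z.png',cv2.resize(im[80:340,230:470],None,fx=2.3,fy=2.3))
E
```

```text
t 47.85 pos [509.1 199.8 209.2] jaw yaw 92.0 tilt [ 0.003  0.001 -1.   ] q [ 0.29  0.16  1.82  0.    1.16 -1.31] F [0.  0.2 0.9] open 85.3
to (434, 381, 204) 92 -> shift [  5.1  68.8 183.7] turn [0.  0.  0.2]
handle
  n 206 rect c [432.8 382.1] size [88.2 21.7] mean [430.2 381.7] long axis deg 4.6 z med 80.3
handle
  n 296 rect c [338.3 441. ] size [71.  73.8] mean [336.7 433.3] long axis deg 180.0 z med 84.6
```

View pics/t18z.png

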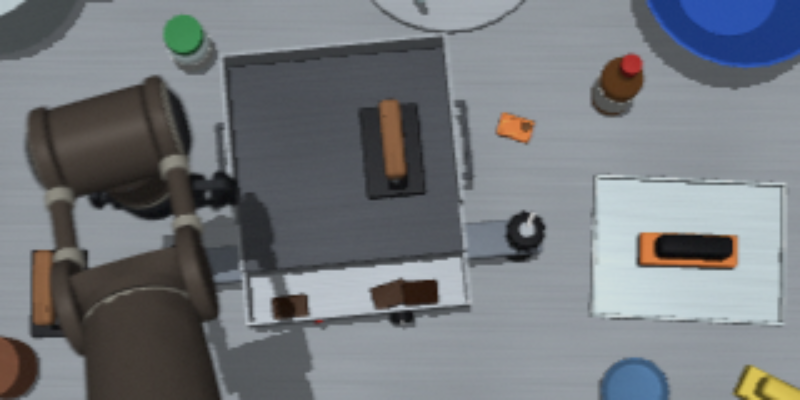

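View pics/s18z.png

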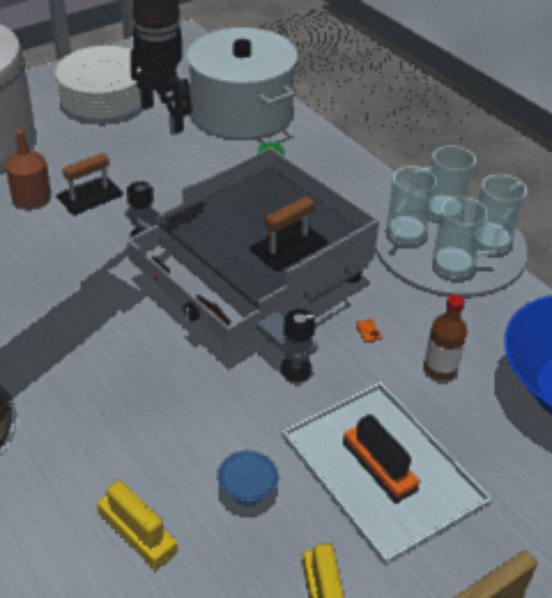

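Call:
send_rows(xyz=[[3, 20, 50], [3, 38, 100], [3, 57, 150], [3, 69, 183], [30, 69, 183], [70, 69, 183], [110, 69, 183], [110, 69, 183]], turn=[[0, 0, 0], [0, 0, 0], [0, 0, 0], [0, 0, 0], [0, 0, 0], [0, 0, 0], [0, 0, 0], [0, 0, 0]], hand=[1, 1, 1, 1, 1, 1, 1, 1])

```text
t: 48.95
eef_pos: [0.4319, 0.3763, 0.0947]
ee_rot: [0.489, -0.508, 0.494, 0.509]
contact_force: [0.2, -0.1, 0.6]
opening: 0.0858
```

```bash
python3 - <<'E'
from pr import *
info();plan((434,381.5,51),92)
d=snap('side','s19')
im=d['img'][:,:,::-1]; cv2.imwrite('pics/s19z.png',cv2.resize(im[80:260,200:400],None,fx=3,fy=3))
E
```

```text
t 48.95 pos [431.9 376.3  94.7] jaw yaw 92.0 tilt [-0.005 -0.004 -1.   ] q [ 0.64  0.35  1.84 -0.    0.96 -0.96] F [ 0.2 -0.1  0.6] open 85.8
to (434, 381.5, 51) 92 -> shift [43.7 -2.6  5.3] turn [ 0.  -0.2 -0.3]
```

View pics/s19z.png

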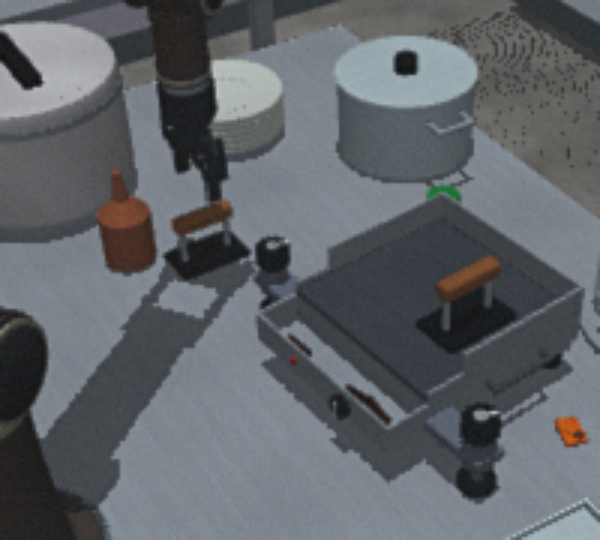

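Call:
send_rows(xyz=[[0, 0, 2], [10, 0, 2], [25, 0, 2], [35, 0, 2], [39, 0, 2], [39, 0, 2], [39, 0, 2], [39, 0, 2]], turn=[[0, 0, 0], [0, 0, 0], [0, 0, 0], [0, 0, 0], [0, 0, 0], [0, 0, 0], [0, 0, 0], [0, 0, 0]], hand=[1, 1, 1, 1, 1, 1, 1, 1])

```text
t: 50.0
eef_pos: [0.4339, 0.3809, 0.0585]
ee_rot: [-0.491, 0.509, -0.491, -0.509]
contact_force: [-0.3, -0.2, 0.3]
opening: 0.0852
```

```bash
python3 - <<'E'
from pr import *
info();plan((434,381.5,51),92)
E
```

```text
t 50.0 pos [433.9 380.9  58.5] jaw yaw 92.0 tilt [ 0.001  0.001 -1.   ] q [ 0.64  0.4   1.85 -0.    0.89 -0.96] F [-0.3 -0.2  0.3] open 85.2
to (434, 381.5, 51) 92 -> shift [ 7.5 -0.1  0.6] turn [0. 0. 0.]
```

Call:
send_rows(xyz=[[7, 0, 0.5], [7, 0, 0.5], [7, 0, 0.5], [7, 0, 0.5], [7, 0, 0.5], [7, 0, 0.5], [7, 0, 0.5], [7, 0, 0.5]], turn=[[0, 0, 0], [0, 0, 0], [0, 0, 0], [0, 0, 0], [0, 0, 0], [0, 0, 0], [0, 0, 0], [0, 0, 0]], hand=[1, 0, 0, 0, 0, 0, 0, 0])

```text
t: 51.0
eef_pos: [0.4337, 0.3816, 0.0514]
ee_rot: [0.491, -0.509, 0.491, 0.509]
contact_force: [-0.4, 1.6, 1.9]
opening: 0.0224
```

Call:
send_rows(xyz=[[0, 0, 0], [-15, 0, 0], [-40, 0, 0], [-80, 0, 0], [-120, 0, 0], [-155, 0, 0], [-155, 0, 0], [-155, 0, 0]], turn=[[0, 0, 0], [0, 0, 0], [0, 0, 0], [0, 0, 0], [0, 0, 0], [0, 0, 0], [0, 0, 0], [0, 0, 0]], hand=[0, 0, 0, 0, 0, 0, 0, 0])

```text
t: 52.0
eef_pos: [0.4319, 0.3795, 0.2036]
ee_rot: [0.489, -0.509, 0.493, 0.509]
contact_force: [0.1, -0.5, -6.3]
opening: 0.0222
```

```bash
python3 - <<'E'
from cr import *
info();plan(g2w(10,60,205),96.3)
d=snap('side','s20')
im=d['img'][:,:,::-1]; cv2.imwrite('pics/s20z.png',cv2.resize(im[50:260,200:420],None,fx=2.7,fy=2.7))
E
```

```text
t 52.0 pos [431.9 379.5 203.6] jaw yaw 92.0 tilt [-0.004 -0.003 -1.   ] q [ 0.65  0.22  1.76 -0.    1.17 -0.96] F [ 0.1 -0.5 -6.3] open 22.2
to (np.float64(585.355550889089), np.float64(85.23500043822123), 205) 96.3 -> shift [  -0.9 -142.9 -299.5] turn [-4.3 -0.2 -0.2]
```

View pics/s20z.png

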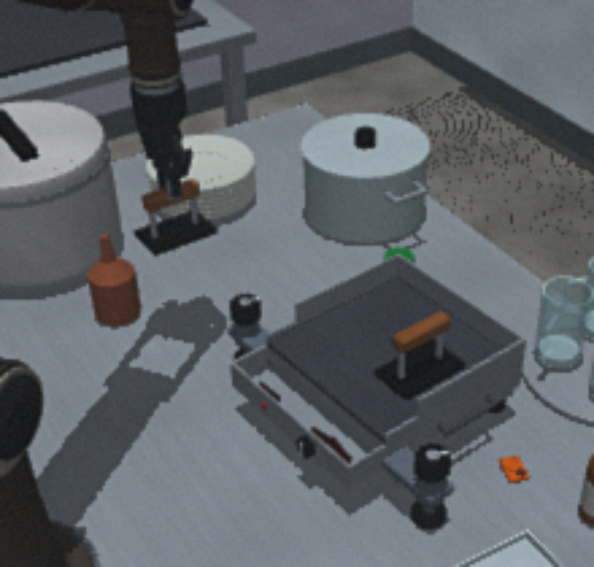

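Call:
send_rows(xyz=[[-3, -15, -32], [-3, -36, -75], [-3, -57, -120], [-3, -79, -165], [-3, -100, -210], [-3, -122, -255], [-3, -136, -285], [-3, -143, -299]], turn=[[0, 0, 0], [-1, 0, 0], [-2, 0, 0], [-3, 0, 0], [-4, 0, 0], [-4, 0, 0], [-4, 0, 0], [-4, 0, 0]], hand=[0, 0, 0, 0, 0, 0, 0, 0])

```text
t: 53.05
eef_pos: [0.5859, 0.0854, 0.2062]
ee_rot: [0.472, -0.524, 0.475, 0.526]
contact_force: [-0.9, 0.6, -7.2]
opening: 0.022
```

Call:
send_rows(xyz=[[0, 0, 0], [0, 0, 0], [15, 0, 0], [30, 0, 0], [40, 0, 0], [40, 0, 0], [40, 0, 0], [40, 0, 0]], turn=[[0, 0, 0], [0, 0, 0], [0, 0, 0], [0, 0, 0], [0, 0, 0], [0, 0, 0], [0, 0, 0], [0, 0, 0]], hand=[0, 0, 0, 0, 0, 0, 0, 0])

```text
t: 54.05
eef_pos: [0.5878, 0.0873, 0.1699]
ee_rot: [-0.473, 0.526, -0.473, -0.525]
contact_force: [-0.7, 1.0, -5.8]
opening: 0.022
```

```bash
python3 - <<'E'
from cr import *
info();plan(g2w(10,60,146),96.3)
E
```

```text
t 54.05 pos [587.8  87.3 169.9] jaw yaw 96.0 tilt [ 0.002  0.    -1.   ] q [ 0.07  0.29  1.74 -0.    1.11 -1.6 ] F [-0.7  1.  -5.8] open 22.0
to (np.float64(585.355550889089), np.float64(85.23500043822123), 146) 96.3 -> shift [23.9  2.7 -1.8] turn [-0.3 -0.   0.1]
```

Call:
send_rows(xyz=[[8, 2, -2], [16, 2, -2], [21, 2, -2], [23.5, 2, -2], [23.5, 2, -2], [23.5, 2, -2], [23.5, 2, -2], [23.5, 2, -2]], turn=[[0, 0, 0], [0, 0, 0], [0, 0, 0], [0, 0, 0], [0, 0, 0], [0, 0, 0], [0, 0, 0], [0, 0, 0]], hand=[0, 0, 0, 0, 0, 0, 0.5, 1])

```text
t: 55.05
eef_pos: [0.587, 0.0853, 0.1473]
ee_rot: [-0.474, 0.527, -0.472, -0.525]
contact_force: [-0.1, 0.5, -0.4]
opening: 0.0579
```

```bash
python3 - <<'E'
from cr import *
info();plan((200,480,230),60)
E
```

```text
t 55.05 pos [587.   85.3 147.3] jaw yaw 96.0 tilt [ 0.004  0.    -1.   ] q [ 0.07  0.31  1.77 -0.    1.06 -1.61] F [-0.1  0.5 -0.4] open 57.9
to (200, 480, 230) 60 -> shift [-84.1 343.  433.2] turn [36.   0.1  0.2]
```

Call:
send_rows(xyz=[[0, 0, 0], [-15, 0, 0], [-45, 0, 0], [-85, 0, 0], [-85, 25, 32], [-85, 55, 70], [-85, 90, 114], [-85, 125, 158]], turn=[[0, 0, 0], [0, 0, 0], [0, 0, 0], [0, 0, 0], [0, 0, 0], [0, 0, 0], [0, 0, 0], [0, 0, 0]], hand=[1, 1, 1, 1, 1, 1, 1, 1])

```text
t: 56.05
eef_pos: [0.4438, 0.2304, 0.2322]
ee_rot: [-0.474, 0.526, -0.472, -0.525]
contact_force: [0.3, 0.8, 0.3]
opening: 0.0855
```

Call:
send_rows(xyz=[[0, 30, 38], [0, 60, 76], [0, 95, 120], [0, 130, 164], [0, 165, 208], [0, 195, 246], [0, 210, 265], [0, 210, 265]], turn=[[0, 0, 0], [0, 0, 0], [0, 0, 0], [0, 0, 0], [0, 0, 0], [0, 0, 0], [0, 0, 0], [0, 0, 0]], hand=[1, 1, 1, 1, 1, 1, 1, 1])

```text
t: 57.05
eef_pos: [0.2067, 0.472, 0.2318]
ee_rot: [0.473, -0.526, 0.472, 0.527]
contact_force: [0.3, -0.2, -0.3]
opening: 0.0855
```

```bash
python3 - <<'E' 2>/dev/null
from g import *
from sc import scraper
info()
for i in range(4): d=snap('top',f't21_{i}')
d2=snap('side','s21')
im=d['img'][:,:,::-1]; cv2.imwrite('pics/t21z.png',cv2.resize(im[100:260,160:480],None,fx=2.5,fy=2.5))
im=d2['img'][:,:,::-1]; cv2.imwrite('pics/s21z.png',cv2.resize(im[80:340,230:470],None,fx=2.3,fy=2.3))
scraper(d)
report([f't21_{i}' for i in range(4)])
E
```

```text
t 57.05 pos [206.7 472.  231.8] jaw yaw 96.2 tilt [ 0.001  0.002 -1.   ] q [ 1.07  0.07  1.87  0.    1.2  -0.61] F [ 0.3 -0.2 -0.3] open 85.5
rib
  n 263 rect c [ 493.9 -399.7] size [25.9 88.6] mean [ 493.5 -399.2] long axis deg 90.5 z med 69.1
orange
  n 197 rect c [ 494.2 -400.7] size [119.5  38.7] mean [ 488.8 -391.9] long axis deg 85.3 z med 30.3
tray
  n 2434 rect c [ 500.  -405.2] size [159.7 209.8] mean [ 499.5 -407.1] long axis deg 88.9 z med 4.2
pose [581.2  23.8] yaw 6.33 cost -7067.404342383924 slopes gx,gy mm/m [14.43 -5.26]
RL plane height mm 3.8; RR plane height mm 4.9; FL plane height mm 0.1; FR plane height mm 2.26; 
L knob g xy [-101.4  203.9] world [458.6 215.8 115. ] top h 114.87 (116 right) 109 lug 64.49 91 diff-50: 0.38
R knob g xy [-101.3 -204.2] world [ 502.4 -190.9  114.7] top h 112.49 (116 right) 105 lug 62.8 94 diff-50: -0.32
```

View pics/t21z.png

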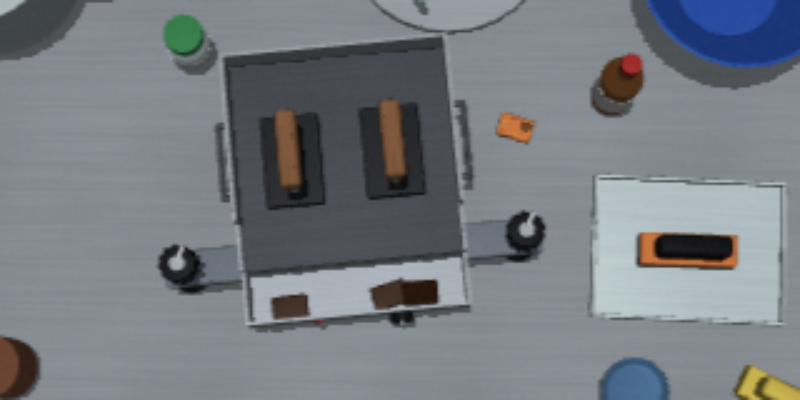

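View pics/s21z.png

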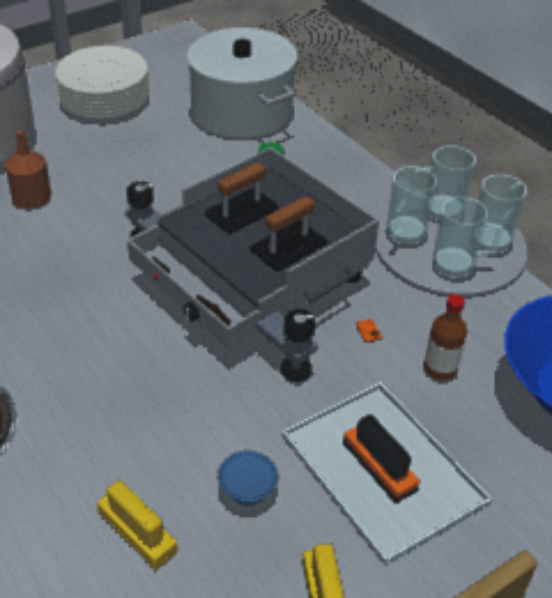

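```bash
python3 - <<'E' 2>/dev/null
from cr import *
for i in range(8): snap('top',f't22_{i}')
def lev(fns):
    W=np.nanmean(np.stack([pts(load(f)) for f in fns]),0)
    S=np.nanstd(np.stack([pts(load(f))[...,2] for f in fns]),0); print('px std',np.nanmedian(S))
    F=W.reshape(-1,3); ok=np.isfinite(F).all(1)&(S.reshape(-1)<0.008); F=F[ok]
    inr=(F[:,0]>0.35)&(F[:,0]<0.8)&(abs(F[:,1])<0.35)&(abs(F[:,2])<0.006); cc,k,s=rfit(F[inr]); F=F.copy(); F[:,2]-=np.c_[F[:,:2],np.ones(len(F))]@cc
    X,Y=gf(F); 
    m=(X>-.105)&(X<.12)&(abs(Y)<.12)&(abs(F[:,2]-.094)<.006)
    m&=~((abs(X-.01)<.085)&(abs(abs(Y)-.06)<.06)) # clear of presses
    c,k,s=rfit(np.c_[X,Y,F[:,2]][m]); print('plate slopes mm/m gx,gy',np.round(c[:2]*1000,2),'z0',round(c[2]*1000,2),k,'sd',s)
    h=F[:,2]-np.c_[X,Y]@c[:2]-c[2]+.095
    zz=F[:,2]
    for n,y in(('L',1),('R',-1)):
        q=(np.hypot(X+.1,Y-y*.204)<.016)&(h>.1); l=(abs(X+.1)<.013)&(abs(Y*y-.158)<.02)&(abs(h-.066)<.01)
        print(n,'knob h',round(h[q].mean()*1000,2),'lug h',round(h[l].mean()*1000,2),'diff-50',round((h[q].mean()-h[l].mean())*1000-50,2),'lug z',round(zz[l].mean()*1000,2))
lev([f't22_{i}' for i in range(8)]+[f't21_{i}' for i in range(4)])
lev([f't7_{i}' for i in range(4)]+['t13','t14'])
lev([f't6_{i}' for i in range(4)])
print('initial (known only by turns)'); lev(['top0','top0_0','top0_1'])
E
```

```text
px std 0.0033153849131414216
plate slopes mm/m gx,gy [-0.03  0.28] z0 94.11 1432 sd 0.0008794926091459208
L knob h 115.88 lug h 65.96 diff-50 -0.08 lug z 65.11
R knob h 116.19 lug h 66.02 diff-50 0.17 lug z 65.09
px std 0.0034384736150524617
plate slopes mm/m gx,gy [0.43 0.16] z0 94.38 1447 sd 0.0012749924587265509
L knob h 115.97 lug h 66.05 diff-50 -0.08 lug z 65.41
R knob h 116.09 lug h 66.18 diff-50 -0.08 lug z 65.48
px std 0.0026787474919017077
plate slopes mm/m gx,gy [ 0.77 -0.59] z0 94.1 1424 sd 0.0014712880417004728
L knob h 116.69 lug h 65.76 diff-50 0.93 lug z 64.69
R knob h 115.82 lug h 65.83 diff-50 -0.01 lug z 64.94
initial (known only by turns)
px std 0.0024476823945839502
plate slopes mm/m gx,gy [  7.31 -16.32] z0 94.42 1416 sd 0.0016734627066987804
L knob h 120.8 lug h 65.71 diff-50 5.09 lug z 61.81
R knob h 112.53 lug h 65.99 diff-50 -3.47 lug z 67.26
```

```bash
python3 - <<'E' 2>/dev/null
from cr import *
from sc import rect
W=np.nanmean(np.stack([pts(load(f't22_{i}')) for i in range(8)]),0); X,Y=gf(W)
for y in(-.06,.06):
    m=(abs(X-.01)<.07)&(abs(Y-y)<.05)&(W[...,2]>.165); rect(W,m)
    c,k,s=rfit(W[m]); print('handle slope',np.round(c[:2],4),'g xy',np.round([X[m].mean()*1000,Y[m].mean()*1000],1))
crusts(load('t22_3'))
r.hand_in(); info()
E
```

```text
n 262 rect c [597.6 -32.6] size [87.1 23.9] mean [597.1 -32.6] long axis deg 6.3 z med 174.9
handle slope [ 0.0113 -0.0434] g xy [ 10.3 -58. ]
  n 264 rect c [584.6  85.9] size [88. 24.] mean [583.6  85.4] long axis deg 6.2 z med 174.7
handle slope [-0.0019 -0.0241] g xy [ 9.8 60.7]
crust g xy [-155.  -58.] x range [-170. -138.] y range [-97. -18.] z 52.9 n 237
crust g xy [-157.   82.] x range [-170. -144.] y range [ 62. 102.] z 50.6 n 117
the job is handed in; nothing more can be done
the job is handed in; nothing more can be done
```

The job is handed in at about 57 s of the 210 s, and my last checks found nothing out of place beyond the points below.

- **Levelling:** I turned the left knob 356° clockwise in all and the right knob 246° anticlockwise. The last fit shows plate slopes of 0.3 mm/m or less and both knobs within about 0.2 mm of their true height. I judged that all four feet bear from these heights; I did not push on the corners to test for rocking. An earlier estimate, taken after the trim and before scraping, put the right foot about 0.3 mm long. The later, better averaged fits did not confirm it, so I left it.
- **Crusts:** There were three on the plate. I scraped all of them into the trough with the block in two passes, and the plate is bare in the last pictures.
- **Presses:** There were two. They stand upright on the plate near griddle x +10, y ±60 mm. Their handle tops are at about 175 mm, against the 176 mm expected. The fitted handle slopes of 2–4 % across the narrow bars look to me like measuring noise, and both presses look flat in the pictures.
- **Scraper:** It lies upright in its tray, about 4 mm off the measured middle.
- **Everything else:** I left the look-alikes and other items alone. The arm ended clear of everything, and no knock or grip slip showed up.

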